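# Pack the battery caddy and drop its handle one hole

## Robot

A 6-joint arm with a two-finger parallel gripper is mounted at the origin on the work surface. World frame = base frame: x ahead of the robot, y to its left, z up, the work surface at z = 0. Lengths are in m, angles in rad, forces in N, time in s.
With the tool pointing down it reaches from about 0.3 to 0.875 m from the base axis. Payload 6.4 kg.
Tool frame: the origin (TCP) lies on the front face of the gripper's body, between the roots of the fingers; the fingertips stand 73 mm ahead of it and the grasp point (between the pads) lies ctrl.pinch_z ahead of it (ctrl.pinch_z is the distance from the TCP to the grasp point, in m); z points along the fingers, x is the direction in which the jaws open and shut, and the axes are right-handed (so a half turn about z gives the same grasp; the last joint's range is limited). The gripper opens to 85 mm and grips with 20 to 120 N. Pads are 22 mm wide; open, the fingers measure 114 mm over their backs; the gripper's body (76 mm by 85 mm) begins 54 mm behind the grasp point. The pads swing forward as they close: fully open they stand 13 mm farther back than shut.
Start: joints at [0.99, 0.181, 1.607, -0, 1.354, -0.206], TCP at [0.21, 0.535, 0.304] pointing down, gripper open.
Joint ranges: [-2.99, 2.99], [-0.89, 2.07], [0.3, 2.58], [-1.14, 4.28], [0, 2.63], [-3.12, 3.12]. Speed limits (rad/s): [2.57, 2.57, 3.01, 3.14, 3.14, 3.14].

## Interface

Orientations are given as a unit quaternion [w, x, y, z].
In Python, from bench import ctrl gives the robot as it stands.
- The arm moves only by the tool move_arm, never from a script. Its argument "rows" is text: rows parted by semicolons, each of 7 numbers parted by spaces: the shift along the tool's x, y, z in cm, then the turn, a rotation vector about the tool's x, y, z in degrees, then the opening, from 0 (shut) to 1 (fully open). In form: x y z rx ry rz grip; .... A call has 1 to 20 rows; each row shifts and turns the commanded pose from where the row before left it, along the tool's axes as they then stand; what a row does not reach is not made up. A row lasts 1/10 s, in which the tool goes at most 50 mm and 8.59 degrees, less where a joint would pass 70% of its speed; a pose out of reach is approached as far as the arm can. A call with a gripper value outside its range is refused whole. The fingers move at their own pace and stop on an object; the grip force is fixed at half the most. Time passes only in rows, so rows that do not move let the fingers close. It gives the time, the measured TCP pose, the force and the opening at its end, in the units of the state.
- ctrl.get_obs(): the state, without advancing time (a new reading comes with each control period).
- ctrl.camera(name): name is "side" or "top"; returns a dict with "color" (420x560x3 uint8, blue, green, red), "fx", "fy", "cx", "cy" (pixels), "k1" (the pictures are not rectified: a ray, as slopes to the right and down, at radius r is drawn at 1 + k1 r^2 times it, then the intrinsics apply), "rvec" (rotation vector, rad) and "tvec" (3), from world to camera coordinates, as OpenCV has them. Camera axes: x right, y down, z forward; pixel columns grow to the right and rows downward; lengths in m; the calibration is good to about 2 mm. A picture is of the moment at which its call begins. There is no depth.
- ctrl.hand_in(): hands the job in, once; it reports no verdict.
Trained networks look in the newest picture that a camera, given by its name, has taken for a name from the list of things; names that differ only in an ending like _2 or _b are one class to them, and where a whole thing is asked for, a point or a joint stands for the part that bears it (a point fixed in the world has none). Each returns a list of dicts, best first, with "confidence" (0 to 1); they miss things now and then, are a little off and sometimes report something else, mostly with a low value. They report only what shows in the picture. A call takes as long as a camera call. They do not tell look-alikes from the thing itself.
- ctrl.look_for(camera, query): "bbox" ([left, top, right, bottom] in pixels, round what is visible of it).
- ctrl.trace(camera, query): "region" (420x560 bool, what is visible of it) and "bbox" ([left, top, right, bottom] in pixels, round what is visible of it).
The state is a dict: "time_s": time; "q": joint angles; "dq": joint speeds; "joint_efforts": joint torques, N m; "eef_pos": TCP position; "eef_rot": TCP orientation; "wrist_force": force on the tool from outside, world axes, zero at the start; "torque": the same for the moment, N m; "opening": opening from 0.0 (shut) to 1.0 (fully open).
Only numpy, scipy, OpenCV 4.12 (cv2) and the standard library are available. Lean on these libraries where they do the work, as an engineer would, in place of code of your own. Each camera call takes 0.05 s, during which the arm holds its last target.

## Task

Pack the loose controller battery packs for the road: first slide the caddy's clear cover fully open, lay every battery pack in the tray, and slide the cover fully shut again. Then, last, squeeze the latch button on the carry handle and lower the handle to its next hole, one hole down and no further, so that the button springs out again. Leave the other things on the shelf where they are.

Things in the scene. Friction and masses are not known exactly. Their poses are not given: they have to be found in the camera images.
- caddy: Grey carry caddy, fixed; origin on its underside, z up. In its frame (mm): side walls at x +-92, 5 thick, 56 high, along y -160 to 175; tray inside x +-90, y 20 to 170, floor z 6, end wall 44 high; deck, closed flat plywood top at z 44, y -160 to 15; handle post at x 0, y -205. Overall 190 (x) by 410 (y, -235 to 175).
- tube_top (a point): Top centre of the fixed square outer tube of the telescoping handle, 30 x 30 mm, aluminium, 104 mm above the shelf; three holes 32 mm apart on its +x (caddy) face.
- tray_floor (a point): Centre of the tray's inner floor (caddy frame 0, 95, 6 mm); axes as the caddy's. The tray inside is 180 mm along x, 150 mm along y.
- cover (a joint): Clear acrylic sliding cover (178 x 162 x 5 mm, underside at z = 46 mm). m: 0 = fully shut over the tray, 0.165 = fully open against its stop, over the deck; it slides along the caddy's -y to open. It stays where left; friction about 2 N. It starts shut or up to 35 mm ajar.
- handle (a joint): Telescoping handle, m lowered: 0 top hole (start), 0.032 next hole, 0.064 bottom hole, 0.066 end. The latch pin holds it in a hole with 1.5 mm play either way. With the button squeezed in it goes down at about 2 N, up at 8 N, and stays where left. Let go between holes, the pin rides on the wall, a push of about 4 N moves it down, and the pin springs into the next hole it meets.
- handle_grip (a point): Centre of the black grip block on top of the inner tube: 34 mm along the caddy's x, 60 mm along y, 32 mm high (top 16 mm above this point). Axes as the caddy's. About 201 mm above the shelf at the top hole.
- latch (a joint): Sprung latch button, m pressed: 0 = out (pin in a hole), 0.008 = fully in (pin withdrawn), about 0.0065 when let go with the pin riding on the wall between holes. About 3 N to start, 8 N fully in; it springs back.
- latch_face (a point): Centre of the outer face of the latch button: steel disc 22 mm across on the +x (caddy) face of the grip block, standing 10 mm out of it when out and 2 mm when in. Squeezing the block across its x with a gripper presses it (44 mm over the button when out, 36 mm in).
- pack0: Controller battery pack, black bar 60 x 20 x 20 mm (length along its x), 60 g; origin at its centre. The number of packs present varies from 3 to 5.
- pack1: Controller battery pack, black bar 60 x 20 x 20 mm (length along its x), 60 g; origin at its centre. As pack0.
- pack2: Controller battery pack, black bar 60 x 20 x 20 mm (length along its x), 60 g; origin at its centre. As pack0.
- pack3: Controller battery pack, black bar 60 x 20 x 20 mm (length along its x), 60 g; origin at its centre. As pack0.
- pack4: Controller battery pack, black bar 60 x 20 x 20 mm (length along its x), 60 g; origin at its centre. As pack0.
- cover_fin (a point): Top centre of the black upright grip fin in the middle of the cover: fin 14 mm thick along the caddy's x, 60 mm along y; it stands 35 mm high on the cover, its top 86 mm above the shelf. Axes as the caddy's.
- puck: Black rubber puck, 76 mm across, 25 mm high, not part of the job; origin on its underside.
- bowl: Glazed ceramic bowl, 124 mm across, 50 mm high, not part of the job; origin on its underside.
- speaker: Aluminium speaker, 85 x 85 x 120 mm, not part of the job; origin on its underside.
- gamepad: Yellow game controller, about 105 x 150 x 34 mm, not part of the job; origin on its underside.
- cube: Closed clear display cube with a trophy, 100 x 100 x 100 mm, not part of the job; origin on its underside.
There are look-alikes about, which are no part of the job. What is shaped like the pack0 but yellow is not meant. What is shaped like the pack2 but pink is not meant.

How it is judged:
On the way, in this order (a step that is already met when the one before it is completed fails the run):
1. the cover is slid fully open (value of joint cover above 0.159 m), for 0.2 s.
2. every battery pack lies in the tray (x of pack0 in the frame of tray_floor between -0.09 and 0.09 m and y of pack0 in the frame of tray_floor between -0.075 and 0.075 m and z of pack0 in the frame of tray_floor between 0 and 0.036 m and x of pack1 in the frame of tray_floor between -0.09 and 0.09 m and y of pack1 in the frame of tray_floor between -0.075 and 0.075 m and z of pack1 in the frame of tray_floor between 0 and 0.036 m and x of pack2 in the frame of tray_floor between -0.09 and 0.09 m and y of pack2 in the frame of tray_floor between -0.075 and 0.075 m and z of pack2 in the frame of tray_floor between 0 and 0.036 m and x of pack3 in the frame of tray_floor between -0.09 and 0.09 m and y of pack3 in the frame of tray_floor between -0.075 and 0.075 m and z of pack3 in the frame of tray_floor between 0 and 0.036 m and x of pack4 in the frame of tray_floor between -0.09 and 0.09 m and y of pack4 in the frame of tray_floor between -0.075 and 0.075 m and z of pack4 in the frame of tray_floor between 0 and 0.036 m and linear speed of each of pack0, pack1, pack2, pack3, pack4 below 0.05 m/s), for 0.2 s.
3. the cover is slid fully shut with the packs inside (x of pack0 in the frame of tray_floor between -0.09 and 0.09 m and y of pack0 in the frame of tray_floor between -0.075 and 0.075 m and z of pack0 in the frame of tray_floor between 0 and 0.036 m and x of pack1 in the frame of tray_floor between -0.09 and 0.09 m and y of pack1 in the frame of tray_floor between -0.075 and 0.075 m and z of pack1 in the frame of tray_floor between 0 and 0.036 m and x of pack2 in the frame of tray_floor between -0.09 and 0.09 m and y of pack2 in the frame of tray_floor between -0.075 and 0.075 m and z of pack2 in the frame of tray_floor between 0 and 0.036 m and x of pack3 in the frame of tray_floor between -0.09 and 0.09 m and y of pack3 in the frame of tray_floor between -0.075 and 0.075 m and z of pack3 in the frame of tray_floor between 0 and 0.036 m and x of pack4 in the frame of tray_floor between -0.09 and 0.09 m and y of pack4 in the frame of tray_floor between -0.075 and 0.075 m and z of pack4 in the frame of tray_floor between 0 and 0.036 m and value of joint cover below 0.006 m), for 0.2 s.
4. the handle is latched in its next hole, the button out (value of joint handle between 0.028 and 0.036 m and value of joint latch below 0.002 m), for 0.2 s.
At the end, for the whole second after the job is handed in: Every battery pack present lies at rest in the tray below the cover (centre within its inner walls and less than 36 mm above its floor), the cover is within 6 mm of fully shut, the handle is latched in the middle hole (0.028 to 0.036 m lowered) with its button out (pressed less than 2 mm) (all of step 3 and all of step 4 and linear speed of each of pack0, pack1, pack2, pack3, pack4 below 0.05 m/s and velocity of joint handle below 0.01 m/s); the robot touches nothing.
It fails at once if the puck is moved more than 40 mm (distance of puck from where it was at the start of the episode above 0.04 m).
It fails at once if the bowl is moved more than 40 mm (distance of bowl from where it was at the start of the episode above 0.04 m).
It fails at once if the speaker is moved more than 40 mm (distance of speaker from where it was at the start of the episode above 0.04 m).
It fails at once if the gamepad is moved more than 40 mm (distance of gamepad from where it was at the start of the episode above 0.04 m).
It fails at once if the cube is moved more than 40 mm (distance of cube from where it was at the start of the episode above 0.04 m).
Of pack0, pack1, pack2, pack3, pack4 only 3 to 5 are there at a start; the rules pass over those that are not, and their reading is None.
At some moment in a run one of pack0, pack1, pack2, pack3, pack4 may be knocked a few centimetres aside while the robot is not near it.
Once in a run the grip may slacken for a moment while it holds something.
It also fails if it takes over 210 s, if anything falls off the work surface, if the arm or the gripper's body presses on something with over 40 N, if the wrist force passes 120 N, or if a joint passes its speed limit or range.

## Working session

There is one attempt and no reset: what is moved stays moved. The work goes in short steps, Python scripts to look and compute and a tool call to move; the robot and the scene stay as the last step left them, time stands still between calls to the robot, and variables do not carry over. Pictures are saved under pics/ and viewed, and the job is handed in when it is done.

Besides the shell and the picture viewer there is one more tool, called after ">>>" as name(argument=value, ...) on one line, values as JSON. move_arm: Moves the arm, as the interface text tells. Its arguments: {"type":"object","properties":{"rows":{"type":"string"}},"required":["rows"]}

```bash
ls; mkdir -p pics; python3 - <<'E'
from bench import ctrl
import cv2
o=ctrl.get_obs(); print(o, ctrl.pinch_z)
for n in("side","top"):
    c=ctrl.camera(n); cv2.imwrite(f"pics/{n}0.png",c["color"])
    print(n,{k:v for k,v in c.items() if k!="color"})
    for q in ["caddy","pack0","cover_fin","handle_grip","latch_face","puck","bowl","speaker","gamepad","cube"]:
        print(q,[([round(x) for x in d["bbox"]],round(d["confidence"],2)) for d in ctrl.look_for(n,q)])
E
```

```text
pics
{'time_s': 0.0, 'q': array([ 9.89730873e-01,  1.81541515e-01,  1.60799879e+00, -5.88657816e-06,
        1.35382617e+00, -2.06310239e-01]), 'dq': array([ 7.09311581e-04, -1.69264532e-03,  8.88341515e-05,  2.12317373e-03,
       -7.86341906e-04, -1.10103040e-03]), 'joint_efforts': array([-4.98757236e-04, -4.44857633e+01, -3.51338446e+01, -2.89562749e-04,
        8.82898428e-03, -1.82126553e-05]), 'eef_pos': array([0.21022489, 0.53472958, 0.30298824]), 'eef_rot': array([ 3.41250727e-04,  8.26450992e-01,  5.63007967e-01, -8.18634312e-04]), 'wrist_force': array([0.06242452, 0.42409731, 0.22867474]), 'torque': array([-0.00464053, -0.00521327, -0.01133716]), 'opening': 0.9976468865197943} 0.0539
side {'fx': 445.0785150188804, 'fy': 445.0785150188804, 'cx': 285.83856084692013, 'cy': 210.3113977345021, 'k1': 0.002517871484615352, 'rvec': array([ 0.12467503, -2.87616445,  1.18751238]), 'tvec': array([0.52572924, 0.15737761, 1.20065092])}
caddy [([208, 148, 289, 322], 0.94), ([243, 152, 262, 186], 0.28)]
pack0 [([318, 303, 344, 322], 0.78), ([310, 210, 330, 219], 0.71), ([308, 269, 330, 28
[... 550 characters left out ...]
 'cy': 211.8407493091303, 'k1': -0.11358608525332681, 'rvec': array([ 2.19468827, -2.1628522 ,  0.07070618]), 'tvec': array([-0.009261  ,  0.50599009,  1.45348177])}
caddy [([209, 140, 359, 211], 0.71)]
pack0 [([258, 222, 270, 249], 0.63), ([323, 263, 342, 282], 0.55), ([218, 237, 234, 256], 0.48), ([332, 228, 343, 244], 0.42)]
cover_fin [([221, 144, 281, 208], 0.87)]
handle_grip [([337, 147, 358, 174], 0.65)]
latch_face [([336, 148, 361, 171], 0.42)]
puck [([177, 229, 206, 256], 0.74)]
bowl [([123, 180, 165, 218], 0.58)]
speaker [([151, 131, 196, 174], 0.81), ([408, 162, 454, 201], 0.16)]
gamepad [([410, 162, 454, 200], 0.73)]
cube [([416, 217, 462, 252], 0.98), ([337, 149, 364, 170], 0.6)]
```

```bash
python3 - <<'E'
import cv2
a=cv2.imread("pics/side0.png")[110:420,160:400]
cv2.imwrite("pics/side0c.png",cv2.resize(a,None,fx=1.9*1,fy=1.9,interpolation=cv2.INTER_CUBIC))
a=cv2.imread("pics/top0.png")[110:310,100:480]
cv2.imwrite("pics/top0c.png",cv2.resize(a,None,fx=2.1,fy=2.1,interpolation=cv2.INTER_CUBIC))
E
```

```text
(no output)
```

View pics/side0c.png

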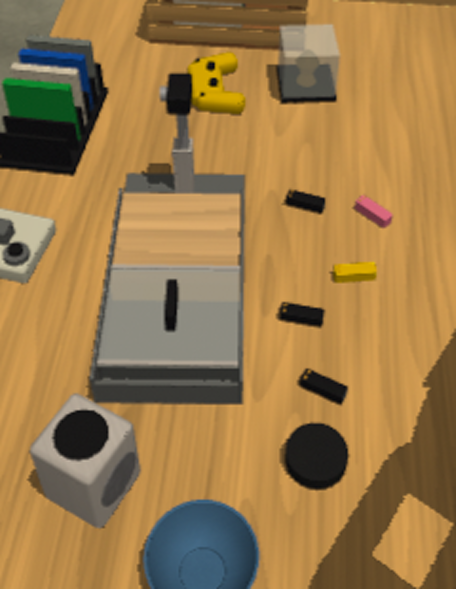

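View pics/top0c.png

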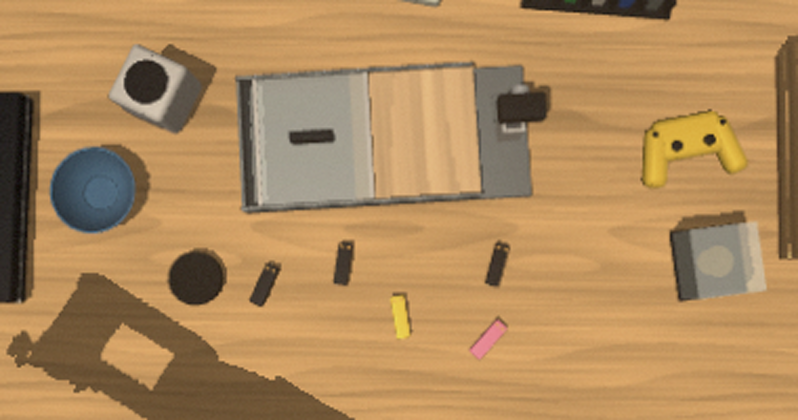

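The side crop shows the caddy, with its cover slightly ajar and its fin at about (171,305). The handle grip is at (180,93), with the steel button on its left. There are three black packs at (305,201), (301,314) and (323,386). The yellow bar at (355,271) and the pink bar at (374,210) are look-alikes and stay put. The top crop shows the same three packs. Next I'll localise everything.

```bash
cat > h.py <<'E'
from bench import ctrl
import numpy as np, cv2
from scipy.optimize import least_squares
from scipy.spatial.transform import Rotation as R
def dist(c): return np.array([c["k1"],0,0,0,0.])
def K(c): return np.array([[c["fx"],0,c["cx"]],[0,c["fy"],c["cy"]],[0,0,1.]])
def toplane(c,uv,z):
    uv=np.asarray(uv,float).reshape(-1,1,2)
    n=cv2.undistortPoints(uv,K(c),dist(c)).reshape(-1,2)
    Rm=cv2.Rodrigues(c["rvec"])[0]; d=np.c_[n,np.ones(len(n))]@Rm
    o=-Rm.T@c["tvec"]
    return o+d*((z-o[2])/d[:,2])[:,None]
def proj(c,P):
    return cv2.projectPoints(np.asarray(P,float).reshape(-1,1,3),c["rvec"],c["tvec"],K(c),dist(c))[0].reshape(-1,2)
def show(c,name,box,f,pts=None):
    im=c["color"].copy(); x0,y0,x1,y1=box
    im=cv2.resize(im[y0:y1,x0:x1],None,fx=f,fy=f,interpolation=cv2.INTER_CUBIC)
    if pts is not None:
        for p in proj(c,pts): cv2.circle(im,(int((p[0]-x0+.5)*f),int((p[1]-y0+.5)*f)),2,(0,0,255),-1)
    cv2.imwrite("pics/"+name,im)
def quat(o):
    q=o["eef_rot"]; return R.from_quat([q[1],q[2],q[3],q[0]])
E
python3 - <<'E'
from h import *
for n in("side","top"):
    c=ctrl.camera(n)
    Rm=cv2.Rodrigues(c["rvec"])[0]; print(n,"cam at",(-Rm.T@c["tvec"]).round(3))
    for q in ["pack0","cover_fin","handle_grip","latch_face","puck","bowl","speaker","gamepad","cube"]:
        for d in ctrl.trace(n,q):
            m=d["region"].astype(np.uint8); ys,xs=np.nonzero(m)
            if len(xs)<5: continue
            z={"pack0":.02,"cover_fin":.05,"handle_grip":.2,"latch_face":.2,"puck":.025,"bowl":.05,"speaker":.12,"gamepad":.03,"cube":.1}[q]
            P=toplane(c,np.c_[xs,ys],z)[:,:2].astype(np.float32)
            r=cv2.minAreaRect(P*1000)
            v=c["color"][ys,xs].mean(0)
            print(n,q,round(d["confidence"],2),"px",xs.mean().round(),ys.mean().round(),"c",np.round(r[0]),"sz",np.round(r[1]),"ang",round(r[2],1),"bgr",v.round())
    k=toplane(c,[[ (209) ,140]],0)
E
```

```text
side cam at [0.467 0.777 0.959]
side pack0 0.75 px 320.0 216.0 c [ 438. -141.] sz [37. 64.] ang 73.3 bgr [24. 32. 40.]
side pack0 0.75 px 346.0 253.0 c [364.  -6.] sz [63. 33.] ang 10.6 bgr [  2. 140. 179.]
side pack0 0.67 px 330.0 314.0 c [406. 186.] sz [30. 60.] ang 64.4 bgr [23. 29. 35.]
side pack0 0.48 px 356.0 221.0 c [ 334. -130.] sz [29. 65.] ang 45.9 bgr [ 94.  81. 166.]
side pack0 0.47 px 318.0 275.0 c [438.  76.] sz [37. 69.] ang 78.2 bgr [31. 47. 60.]
side cover_fin 0.9 px 250.0 277.0 c [610. 111.] sz [178. 167.] ang 4.7 bgr [124. 137. 141.]
side cover_fin 0.19 px 321.0 143.0 c [ 446. -460.] sz [240. 113.] ang 88.9 bgr [ 93. 113. 123.]
side handle_grip 0.71 px 253.0 164.0 c [ 631. -129.] sz [ 44. 158.] ang 7.2 bgr [42. 48. 54.]
side puck 0.56 px 326.0 350.0 c [412. 284.] sz [73. 84.] ang 2.6 bgr [26. 30. 33.]
side bowl 0.78 px 265.0 398.0 c [535. 409.] sz [121.  93.] ang 4.9 bgr [106.  85.  56.]
side speaker 0.84 px 205.0 352.0 c [662. 357.] sz [116. 120.] ang 65.6 bgr [ 88.  97. 104.]
side gamepad 0.78 px 273.0 154.0 c [ 606. -410.] sz [ 90. 172.] ang 11.5 bgr [  2. 134. 
[... 217 characters left out ...]
pack0 0.67 px 263.0 234.0 c [438.  69.] sz [21. 58.] ang 82.9 bgr [47. 61. 74.]
top cover_fin 0.91 px 249.0 176.0 c [611. 113.] sz [184. 168.] ang 3.4 bgr [140. 155. 162.]
top handle_grip 0.94 px 348.0 161.0 c [ 630. -162.] sz [51. 64.] ang 0.9 bgr [45. 55. 65.]
top puck 0.97 px 193.0 242.0 c [412. 278.] sz [71. 75.] ang 1.1 bgr [36. 47. 58.]
top bowl 0.59 px 144.0 200.0 c [534. 423.] sz [122. 117.] ang 46.0 bgr [99. 86. 69.]
top bowl 0.32 px 283.0 174.0 c [615.   0.] sz [193. 435.] ang 4.2 bgr [118. 143. 162.]
top speaker 0.57 px 174.0 152.0 c [663. 321.] sz [111.  90.] ang 65.5 bgr [ 96. 108. 119.]
top gamepad 0.81 px 428.0 179.0 c [ 607. -423.] sz [ 94. 151.] ang 10.0 bgr [ 60. 156. 194.]
```

```bash
python3 - <<'E'
from h import *
c=ctrl.camera("top"); show(c,"t1.png",(205,130,375,220),4.7)
c=ctrl.camera("side"); show(c,"s1.png",(195,140,305,330),3.1)
E
```

```text
(no output)
```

View pics/t1.png

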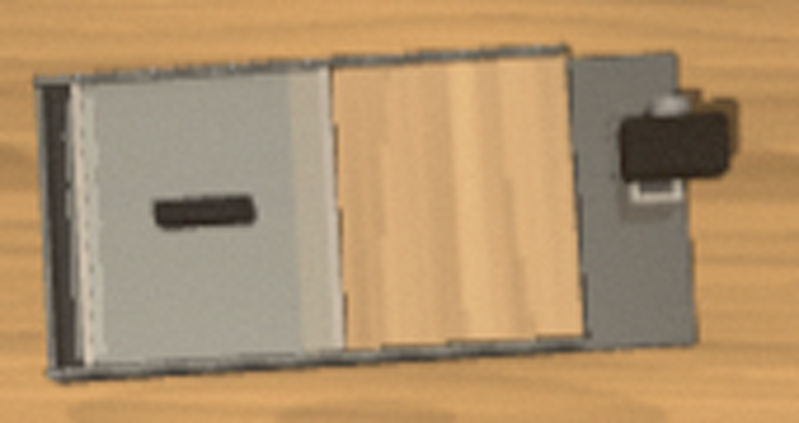

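View pics/s1.png

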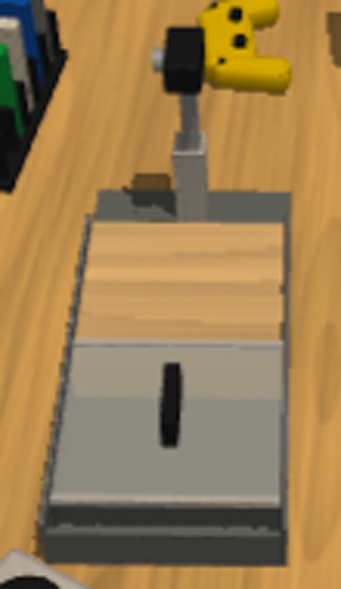

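```bash
cat >> h.py <<'E'
def cad2w(p,P):
    P=np.asarray(P,float).reshape(-1,3); c,s=np.cos(p[2]),np.sin(p[2])
    return np.c_[p[0]+c*P[:,0]-s*P[:,1],p[1]+s*P[:,0]+c*P[:,1],P[:,2]]
E
python3 - <<'E'
from h import *
ct=ctrl.camera("top"); cs=ctrl.camera("side")
T=np.array([[36,78],[54,380],[568,46],[588,344]])/4.7+[205,130]-.5
TP=np.array([[95,175,56],[-95,175,56],[95,-160,56],[-95,-160,56]])/1e3
S=np.array([[287,563],[42,557]])/3.1+[195,140]-.5
SP=np.array([[-95,175,0],[95,175,0]])/1e3
f=lambda p:np.r_[(proj(ct,cad2w(p,TP))-T).ravel(),(proj(cs,cad2w(p,SP))-S).ravel()]
r=least_squares(f,[.61,0,.04]); p=r.x; print(p,np.degrees(p[2]),r.fun.reshape(-1,2).round(1))
f2=lambda p:f(p)[:8]; r2=least_squares(f2,p);print(r2.x,r2.fun.round(1))
# cover: left edge / right edge mid & fin centre in top (z .051 / .086)
inv=lambda w:np.array([np.cos(p[2])*(w[0]-p[0])+np.sin(p[2])*(w[1]-p[1]),-np.sin(p[2])*(w[0]-p[0])+np.cos(p[2])*(w[1]-p[1])])
for n,px,z in [("cover shut edge",(80,220),.051),("open edge",(336,208),.051),("fin",(205,212),.086)]:
    w=toplane(ct,[np.array(px)/4.7+[205,130]-.5],z)[0]; print(n,inv(w).round(4))
w=toplane(cs,[np.array((171,365))/3.1+[195,140]-.5],.086)[0]; print("fin -y top end side",inv(w).round(4))
w=toplane(cs,[np.array((171,343))/3.1+[195,140]-.5],.051)[0]; print("cover open edge side",inv(w).round(4))
w=toplane(cs,[np.array((171,499))/3.1+[195,140]-.5],.051)[0]; print("cover shut edge side",inv(w).round(4))
# grip
q=toplane(ct,np.array([(676,145),(671,98),(655,190)])/4.7+[205,130]-.5,.217); print("grip top",q.round(4),[inv(x).round(4) for x in q])
E=[[sx*95,y,z] for sx in(-1,1) for y in np.arange(-160,176,12) for z in(56,)]+[[x,y,44] for x in range(-95,96,10) for y in(-160,15,175)]+[[x,-235,0] for x in range(-95,96,10)]
g=[[sx*17,-205+sy*30,217-sz*32] for sx in(-1,1) for sy in(-1,1) for sz in(0,1)]
w=cad2w(p,np.array(E+g)/1e3)
show(ct,"t2.png",(205,130,375,220),4.7,w); show(cs,"s2.png",(195,140,305,330),3.1,w)
E
```

```text
[0.61417676 0.03907061 0.07178029] 4.112707906007803 [[ 0.6 -0.6]
 [-0.5 -0.8]
 [ 0.9 -0.5]
 [ 0.9  0.3]
 [ 0.1  0.6]
 [ 1.1  1.5]]
[0.61301188 0.04048167 0.07815534] [-0.1  0.1 -0.7  0.   0.2 -0.5  0.6  0.3]
cover shut edge [0.0024 0.1537]
open edge [ 0.0005 -0.0065]
fin [-0.0027  0.0724]
fin -y top end side [0.0009 0.0454]
cover open edge side [ 0.0064 -0.0066]
cover shut edge side [-0.0045  0.1493]
grip top [[ 0.6278 -0.1605  0.217 ]
 [ 0.6541 -0.1577  0.217 ]
 [ 0.6024 -0.149   0.217 ]] [array([-0.0008, -0.2001]), array([ 0.0257, -0.1991]), array([-0.0252, -0.1867])]
```

View pics/t2.png

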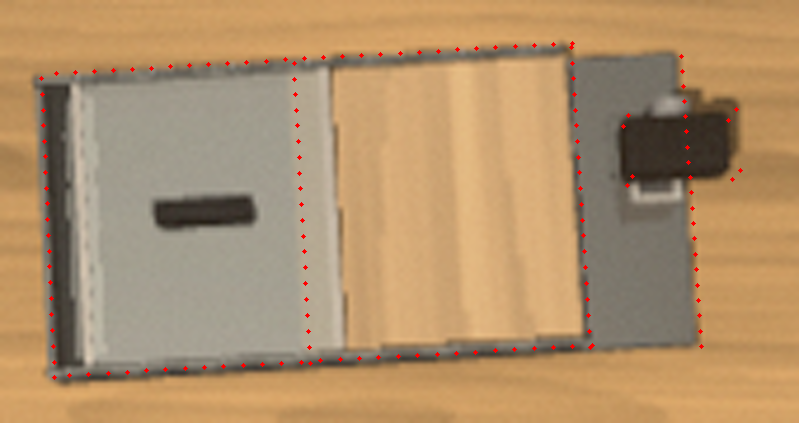

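View pics/s2.png

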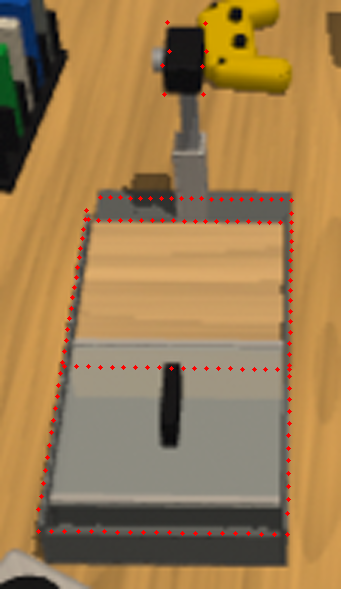

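```bash
cat >> h.py <<'E'
CAD=np.array([0.6135,0.0400,np.radians(4.3)])
def plan(x,y,z,yawdeg):
    """target TCP world, tool x at yawdeg (mod 180), tool down"""
    o=ctrl.get_obs(); Rc=quat(o)
    c,s=np.cos(np.radians(yawdeg)),np.sin(np.radians(yawdeg))
    best=None
    for k in(1,-1):
        Rt=R.from_matrix(np.array([[k*c,k*s,0],[k*s,-k*c,0],[0,0,-1.]]).T)
        rv=np.degrees((Rc.inv()*Rt).as_rotvec())
        if best is None or abs(rv[2])<abs(best[0][2]): best=(rv,Rt)
    rv,Rt=best
    d=Rt.inv().apply(np.array([x,y,z])-o["eef_pos"])*100
    print("t",round(o["time_s"],2),"pos",o["eef_pos"].round(4),"q",o["q"].round(2),"F",o["wrist_force"].round(1),"op",round(o["opening"],3))
    print("rotate (tool deg)",rv.round(2)," then shift cm",d.round(2)); return rv,d
E
python3 - <<'E'
from h import *
w=cad2w(CAD,[[-.001,.073,.128]])[0]; print(w)
plan(*w,4.3)
E
```

```text
[0.60702937 0.11271954 0.128     ]
t 2.3 pos [0.2105 0.5351 0.3039] q [ 0.99  0.18  1.61 -0.    1.35 -0.21] F [-0.5 -0.7  0.8] op 0.999
rotate (tool deg) [ 0.    0.   64.23]  then shift cm [36.38 45.09 17.59]
```

>>> move_arm(rows="0 0 0 0 0 8 1;0 0 0 0 0 8 1;0 0 0 0 0 8 1;0 0 0 0 0 8 1;0 0 0 0 0 8 1;0 0 0 0 0 8 1;0 0 0 0 0 8 1;0 0 0 0 0 8.2 1;3 3.76 0 0 0 0 1;3 3.76 0 0 0 0 1;3 3.76 0 0 0 0 1;3 3.76 0 0 0 0 1;3 3.76 0 0 0 0 1;3 3.76 0 0 0 0 1;3 3.76 0 0 0 0 1;3 3.76 0 0 0 0 1;3 3.76 0 0 0 0 1;3 3.76 0 0 0 0 1;3 3.76 0 0 0 0 1;3 3.76 0 0 0 0 1")

```text
time_s: 4.3
eef_pos: [0.6047, 0.1106, 0.304]
eef_rot: [-0.0, 0.999, 0.038, 0.0]
wrist_force: [0.4, 0.4, 0.1]
opening: 1.003
```

```bash
python3 - <<'E'
from h import *
w=cad2w(CAD,[[-.001,.073,.128]])[0]
plan(*w,4.3)
E
```

```text
t 4.3 pos [0.6047 0.1106 0.304 ] q [-0.01  0.27  1.5   0.    1.37 -0.09] F [0.4 0.4 0.1] op 1.003
rotate (tool deg) [-0.   -0.02  0.01]  then shift cm [ 0.25 -0.19 17.6 ]
```

>>> move_arm(rows="0.25 -0.2 4 0 0 0 1;0 0 4 0 0 0 1;0 0 4 0 0 0 1;0 0 3 0 0 0 1;0 0 2.4 0 0 0 1;0 0 0 0 0 0 1;0 0 0 0 0 0 0;0 0 0 0 0 0 0;0 0 0 0 0 0 0;0 0 0 0 0 0 0;0 0 0 0 0 0 0;0 0 0 0 0 0 0;0 0 0 0 0 0 0;0 0 0 0 0 0 0")

```text
time_s: 5.7
eef_pos: [0.6072, 0.1146, 0.1312]
eef_rot: [-0.0, 0.999, 0.038, 0.002]
wrist_force: [5.1, 1.6, 5.3]
opening: 0.152
```

>>> move_arm(rows="0 0 -0.3 0 0 0 0;0 0.5 0 0 0 0 0;0 1.3 0 0 0 0 0;0 1.3 0 0 0 0 0;0 1.3 0 0 0 0 0;0 1.3 0 0 0 0 0;0 1.3 0 0 0 0 0;0 1.3 0 0 0 0 0;0 1.3 0 0 0 0 0;0 1.3 0 0 0 0 0;0 1.3 0 0 0 0 0;0 1.3 0 0 0 0 0;0 0.3 0 0 0 0 0;0 0 0 0 0 0 0;0 0 0 0 0 0 0")

```text
time_s: 7.2
eef_pos: [0.6175, -0.0234, 0.1313]
eef_rot: [0.0, 0.999, 0.037, 0.002]
wrist_force: [15.6, -1.1, -15.3]
opening: 0.15
```

>>> move_arm(rows="0 0.2 0 0 0 0 0;0 0.2 0 0 0 0 0;0 0.2 0 0 0 0 0;0 0 0 0 0 0 0")

```text
time_s: 7.6
eef_pos: [0.6176, -0.0253, 0.1313]
eef_rot: [-0.003, 0.999, 0.038, 0.002]
wrist_force: [15.3, 15.5, -12.1]
opening: 0.152
```

```bash
python3 - <<'E'
from h import *
c=ctrl.camera("side"); show(c,"s3.png",(180,120,360,380),2.2)
c=ctrl.camera("top"); show(c,"t3.png",(205,120,375,230),4.5)
E
```

```text
(no output)
```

View pics/s3.png

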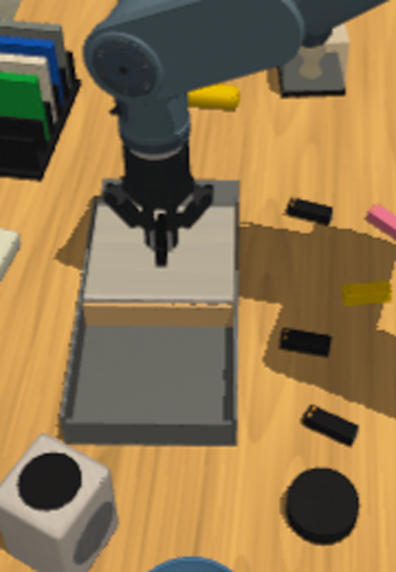

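View pics/t3.png

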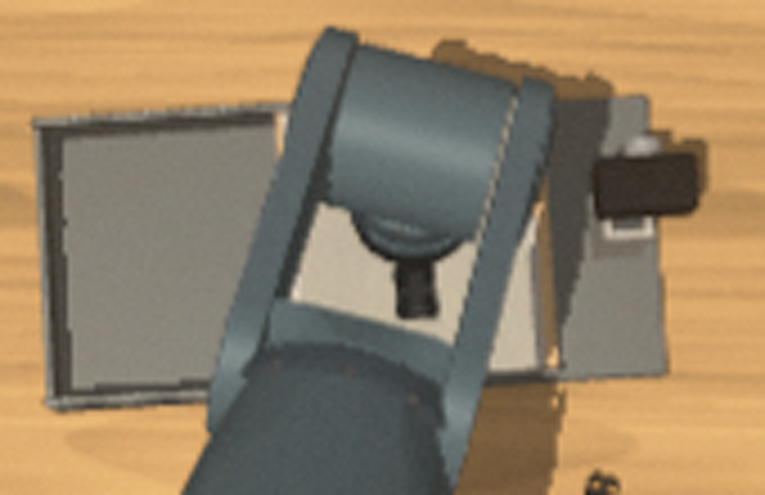

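>>> move_arm(rows="0 -0.3 0 0 0 0 1;0 0 0 0 0 0 1;0 0 0 0 0 0 1;0 0 0 0 0 0 1;0 0 0 0 0 0 1;0 0 0 0 0 0 1;0 0 -2 0 0 0 1;0 0 -4 0 0 0 1;0 0 -4 0 0 0 1;0 0 -4 0 0 0 1;0 0 -3 0 0 0 1;0 -4 0 0 0 0 1;0 -4.5 0 0 0 0 1;0 -4.5 0 0 0 0 1;0 -4.5 0 0 0 0 1;0 0 0 0 0 0 1")

```text
time_s: 9.3
eef_pos: [0.6021, 0.1535, 0.3031]
eef_rot: [-0.001, 0.999, 0.04, -0.0]
wrist_force: [-0.1, 0.4, -0.7]
opening: 1.005
```

```bash
cat >> h.py <<'E'
def rod(x,y,a,n=1):
    B=np.array([[i,j,k] for i in(-.03,.03) for j in(-.01,.01) for k in(0,.02)])
    c,s=np.cos(a),np.sin(a)
    return np.c_[x+c*B[:,0]-s*B[:,1],y+s*B[:,0]+c*B[:,1],B[:,2]]
def packs(verbose=True):
    out=[]
    for n in("side","top"):
        c=ctrl.camera(n); im=c["color"]
        dk=(im.max(2)<75).astype(np.uint8)
        for d in ctrl.trace(n,"pack0"):
            m=d["region"].astype(np.uint8); ys,xs=np.nonzero(m)
            if len(xs)<40: continue
            med=np.median(im[ys,xs],0)
            if med.max()>80: continue
            h=cv2.convexHull(np.c_[xs,ys].astype(np.int32)).reshape(-1,2)
            P=toplane(c,h,.012)[:,:2]
            r=cv2.minAreaRect((P*1000).astype(np.float32))
            if max(r[1])>110: continue
            # refine: silhouette (hull of projected box) IoU vs region
            from scipy.optimize import minimize
            w,hh=r[1]; a0=np.radians(r[2]+(90 if hh>w else 0))
            x0,y0=r[0][0]/1000,r[0][1]/1000
            bx0,by0=xs.min()-8,ys.min()-8; W,H=np.ptp(xs)+17,np.ptp(ys)+17
            F=6; big=cv2.resize(m[by0:by0+H,bx0:bx0+W],None,fx=F,fy=F,interpolation=cv2.INTER_LINEAR)
            def cost(v):
                uv=(proj(c,rod(x0+v[0]/1e3,y0+v[1]/1e3,a0+v[2]/30))-[bx0,by0]+.5)*F
                z=np.zeros_like(big); cv2.fillConvexPoly(z,cv2.convexHull(np.round(uv*16).astype(np.int32)),1,shift=4)
                return 1-(z&big).sum()/max(1,(z|big).sum())
            b=min((minimize(cost,[0,0,k],method="Nelder-Mead",options=dict(initial_simplex=np.array([[0,0,k],[6,0,k],[0,6,k],[0,0,k+4]]),xatol=.05,fatol=1e-3)) for k in(-4,0,4)),key=lambda r:r.fun)
            v=b.x; res=(n,round(d["confidence"],2),(x0+v[0]/1e3).round(4),(y0+v[1]/1e3).round(4),round(np.degrees(a0+v[2]/30)%180,1),"iou",round(1-b.fun,2),"px",int(xs.mean()),int(ys.mean()))
            print(*res); out.append(res)
    return out
E
python3 - <<'E'
from h import *
packs()
o=ctrl.get_obs();print(o["eef_pos"],o["wrist_force"])
c=ctrl.camera("side"); show(c,"s4.png",(160,120,400,400),2.1)
E
```

```text
side 0.74 0.467 0.0409 175.0 iou 0.89 px 307 266
side 0.73 0.4052 0.1796 156.3 iou 0.9 px 329 313
side 0.61 0.4378 -0.1496 165.2 iou 0.86 px 320 216
[0.60340364 0.14746689 0.30284187] [ 0.01818437 -0.2844626   0.46750551]
```

View pics/s4.png

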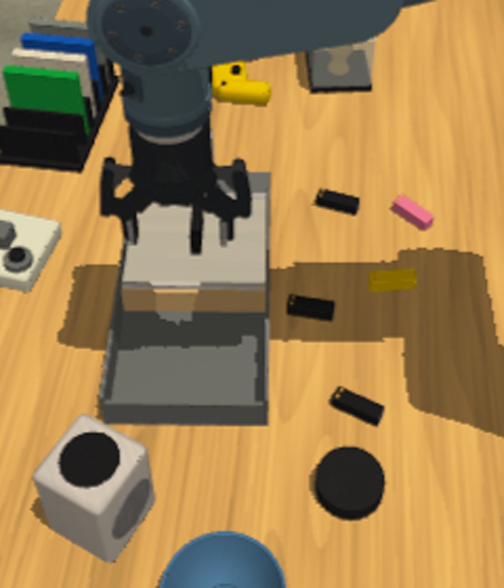

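```bash
python3 - <<'E'
from h import *
plan(.467,.041,.076,85)
E
```

```text
t 9.55 pos [0.6035 0.1471 0.3029] q [ 0.05  0.28  1.49 -0.    1.37 -0.03] F [-0.6  0.5  0.4] op 1.002
rotate (tool deg) [ 2.000e-02  2.000e-02 -8.076e+01]  then shift cm [-11.76 -12.67  22.69]
```

View pics/top0.png

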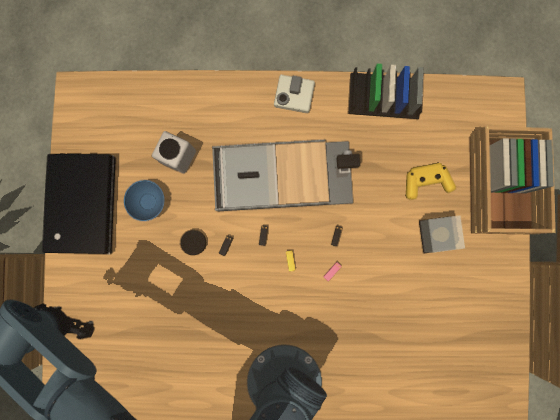

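View pics/side0.png

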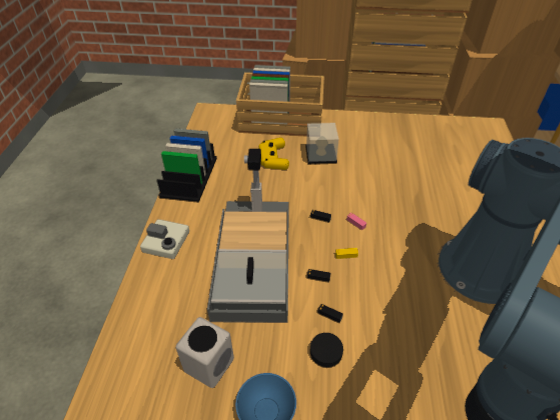

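>>> move_arm(rows="0 0 0 0 0 -8 1;0 0 0 0 0 -8 1;0 0 0 0 0 -8 1;0 0 0 0 0 -8 1;0 0 0 0 0 -8 1;0 0 0 0 0 -8 1;0 0 0 0 0 -8 1;0 0 0 0 0 -8 1;0 0 0 0 0 -8 1;0 0 0 0 0 -8.5 1;-2.9 -3.2 0 0 0 0 1;-2.9 -3.2 0 0 0 0 1;-2.9 -3.2 0 0 0 0 1;-2.9 -3 0 0 0 0 1;0 0 4 0 0 0 1;0 0 4 0 0 0 1;0 0 4 0 0 0 1;0 0 0 0 0 0 1")

```text
time_s: 11.35
eef_pos: [0.4637, 0.0434, 0.1783]
eef_rot: [-0.004, 0.739, 0.673, -0.003]
wrist_force: [-1.5, -0.8, -0.8]
opening: 1.002
```

```bash
python3 - <<'E'
from h import *
c=ctrl.camera("top");show(c,"t5.png",(170,130,370,280),3.8)
c=ctrl.camera("side"); show(c,"s5.png",(180,160,400,360),3)
packs()
plan(.467,.041,.076,85)
E
```

```text
side 0.61 0.4668 0.0405 172.6 iou 0.92 px 307 266
top 0.51 0.4078 0.1902 163.9 iou 0.33 px 222 245
t 11.65 pos [0.4689 0.0439 0.1852] q [-0.16  0.1   1.97 -0.    1.08 -1.64] F [-0.3  0.4  0.3] op 0.999
rotate (tool deg) [ 0.24  0.02 -0.19]  then shift cm [-0.3  -0.16 10.92]
```

View pics/s5.png

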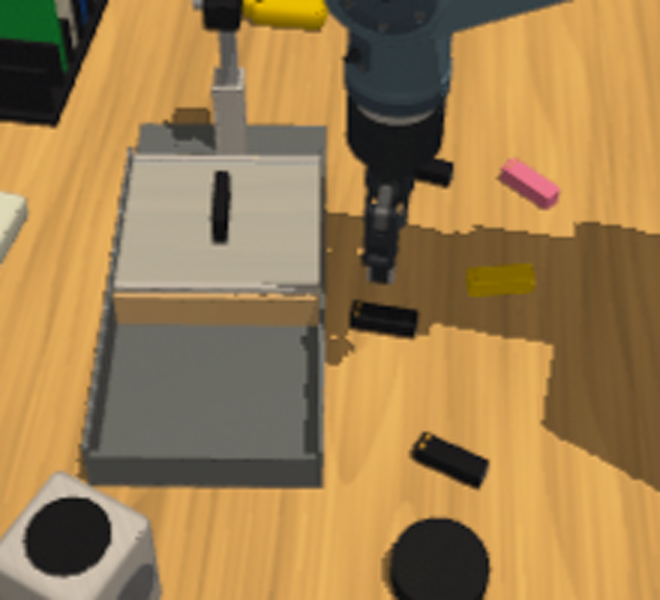

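The gripper is above the black pack nearest the caddy, at (385,320) in the crop. The cover is open. I'll descend and grip.

>>> move_arm(rows="-0.3 -0.1 2.9 0 0 0 1;0 0 3 0 0 0 1;0 0 3 0 0 0 1;0 0 2 0 0 0 1;0 0 0 0 0 0 1;0 0 0 0 0 0 0;0 0 0 0 0 0 0;0 0 0 0 0 0 0;0 0 0 0 0 0 0;0 0 0 0 0 0 0;0 0 0 0 0 0 0;0 0 0 0 0 0 0;0 0 -2 0 0 0 0;0 0 -4 0 0 0 0;0 0 -4 0 0 0 0;0 0 -4 0 0 0 0;0 0 0 0 0 0 0")

```text
time_s: 13.35
eef_pos: [0.4693, 0.041, 0.2199]
eef_rot: [0.004, 0.738, 0.675, 0.003]
wrist_force: [0.8, 0.0, -0.9]
opening: 0.217
```

```bash
python3 - <<'E'
from h import *
w=cad2w(CAD,[[-.05,.095,.086]])[0];print(w)
plan(*w,4.3)
c=ctrl.camera("side"); show(c,"s6.png",(180,120,400,360),2.4)
E
```

```text
[0.55651776 0.13098365 0.086     ]
t 13.35 pos [0.4693 0.041  0.2199] q [-0.17  0.04  1.95  0.    1.15 -1.65] F [ 0.8  0.  -0.9] op 0.217
rotate (tool deg) [ 0.57 -0.41 80.54]  then shift cm [ 9.37 -8.32 13.39]
```

View pics/s6.png

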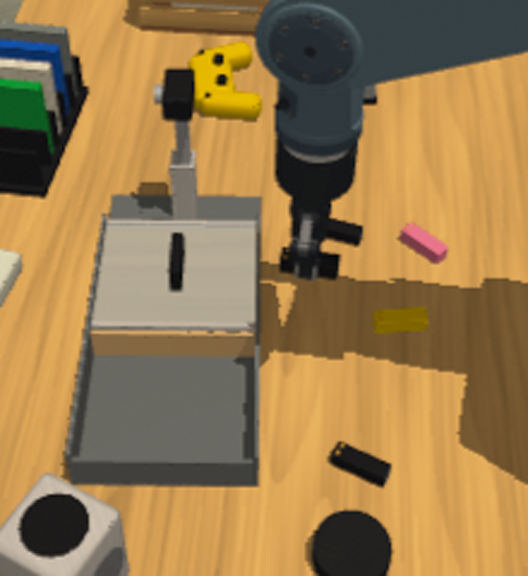

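>>> move_arm(rows="0 0 0 0 0 8 0;0 0 0 0 0 8 0;0 0 0 0 0 8 0;0 0 0 0 0 8 0;0 0 0 0 0 8 0;0 0 0 0 0 8 0;0 0 0 0 0 8 0;0 0 0 0 0 8 0;0 0 0 0 0 8 0;0 0 0 0 0 8.5 0;3.1 -2.8 0 0 0 0 0;3.1 -2.8 0 0 0 0 0;3.1 -2.8 0 0 0 0 0;0 0 0 0 0 0 0;0 0 0 0 0 0 0;0 0 3 0 0 0 0;0 0 3 0 0 0 0;0 0 2 0 0 0 0;0 0 0 0 0 0 0")

```text
time_s: 15.3
eef_pos: [0.5488, 0.1311, 0.13]
eef_rot: [0.0, 0.999, 0.037, -0.004]
wrist_force: [-0.7, 0.2, -0.9]
opening: 0.217
```

```bash
python3 - <<'E'
from h import *
w=cad2w(CAD,[[-.05,.095,.086]])[0];print(w)
plan(*w,4.3)
c=ctrl.camera("side"); show(c,"s7.png",(180,120,400,360),2.4)
c=ctrl.camera("top"); show(c,"t7.png",(180,120,400,280),3)
E
```

```text
[0.55651776 0.13098365 0.086     ]
t 15.3 pos [0.5488 0.1311 0.13  ] q [ 0.02  0.38  1.75 -0.    1.02 -0.05] F [-0.7  0.2 -0.9] op 0.217
rotate (tool deg) [-0.01  0.49 -0.04]  then shift cm [0.77 0.07 4.4 ]
```

View pics/s7.png

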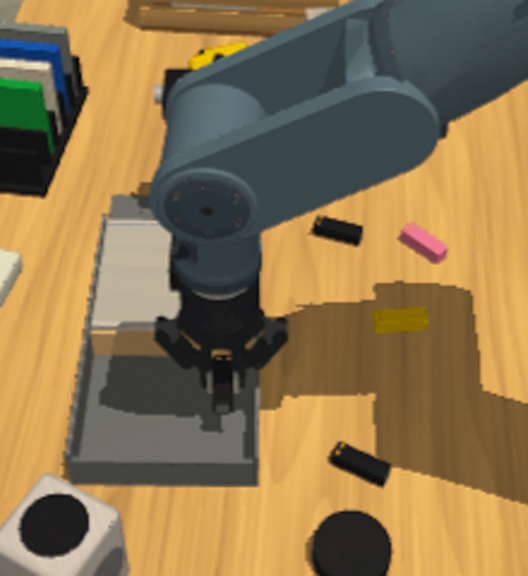

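>>> move_arm(rows="1.2 0 0 0 0 0 0;0 0 1.5 0 0 0 0;0 0 1.5 0 0 0 0;0 0 1.2 0 0 0 0;0 0 0 0 0 0 0;0 0 0 0 0 0 0")

```text
time_s: 16.0
eef_pos: [0.5637, 0.133, 0.0911]
eef_rot: [0.0, 0.999, 0.038, -0.001]
wrist_force: [-0.3, 0.2, -0.3]
opening: 0.216
```

>>> move_arm(rows="0 0 0.4 0 0 0 0;0 0 0 0 0 0 0;0 0 0 0 0 0 0;0 0 0 0 0 0 0.36;0 0 0 0 0 0 0.36;0 0 0 0 0 0 0.36;0 0 0 0 0 0 0.36;0 0 -3 0 0 0 0.36;0 0 -4 0 0 0 0.36;0 0 -4 0 0 0 0.36;0 0 -3 0 0 0 1;0 0 0 0 0 0 1")

```text
time_s: 17.2
eef_pos: [0.5672, 0.1332, 0.2336]
eef_rot: [0.0, 0.999, 0.038, 0.005]
wrist_force: [1.5, 0.1, -0.5]
opening: 0.686
```

```bash
python3 - <<'E'
from h import *
packs()
c=ctrl.camera("side"); show(c,"s8.png",(180,120,400,360),2.4)
plan(.405,.18,.2,66.3)
E
```

```text
side 0.82 0.4055 0.18 157.7 iou 0.9 px 329 313
side 0.64 0.4401 -0.1511 165.8 iou 0.86 px 319 215
top 0.64 0.439 -0.1489 165.4 iou 0.83 px 336 234
t 17.45 pos [0.5634 0.133  0.2261] q [ 0.03  0.27  1.66  0.    1.21 -0.05] F [ 0.9 -0.5 -1.3] op 0.998
rotate (tool deg) [ -0.11   0.16 -61.98]  then shift cm [ -2.06 -16.4    2.61]
```

View pics/s8.png

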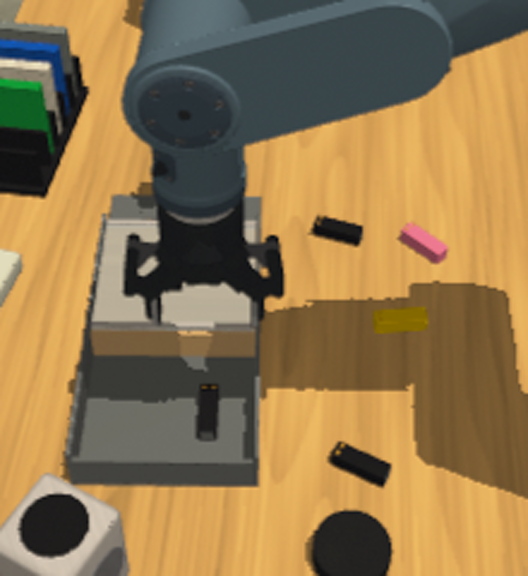

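The first pack is lying in the tray at (207,411) in the crop. The next one is the black pack at (360,463), between the yellow bar and the puck.

>>> move_arm(rows="0 0 0 0 0 -7.6 0.6;0 0 0 0 0 -7.6 0.6;0 0 0 0 0 -7.6 0.6;0 0 0 0 0 -7.6 0.6;0 0 0 0 0 -7.6 0.6;0 0 0 0 0 -7.6 0.6;0 0 0 0 0 -7.6 0.6;0 0 0 0 0 -7.9 0.6;-0.5 -4.1 0 0 0 0 0.6;-0.5 -4.1 0 0 0 0 0.6;-0.5 -4.1 0 0 0 0 0.6;-0.5 -4.1 0 0 0 0 0.6;0 0 3 0 0 0 0.6;0 0 3 0 0 0 0.6;0 0 0 0 0 0 0.6;0 0 0 0 0 0 0.6;0 0 0 0 0 0 0.6")

```text
time_s: 19.15
eef_pos: [0.4078, 0.1831, 0.1687]
eef_rot: [0.0, 0.841, 0.54, 0.0]
wrist_force: [-0.2, 0.6, -1.0]
opening: 0.599
```

```bash
python3 - <<'E'
from h import *
packs()
c=ctrl.camera("side"); show(c,"s9.png",(180,120,400,380),2.3)
plan(.4055,.18,.077,67)
E
```

```text
side 0.59 0.5675 0.1297 94.1 iou 0.91 px 265 291
side 0.59 0.4046 0.1795 153.7 iou 0.78 px 329 313
side 0.46 0.4551 -0.16 100.1 iou 0.35 px 315 214
top 0.73 0.5689 0.1355 90.7 iou 0.93 px 241 190
t 19.4 pos [0.4076 0.1831 0.1686] q [ 0.16  0.07  2.03  0.    1.04 -0.99] F [ 0.4 -0.3  0.4] op 0.601
rotate (tool deg) [ 0.07 -0.04 -1.59]  then shift cm [-0.36 -0.07  9.16]
```

View pics/s9.png

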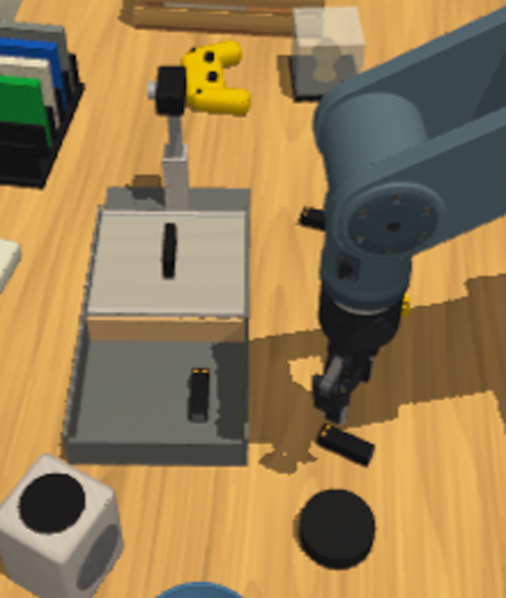

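The gripper is above the pack at (345,445), clear of the puck. I'll descend, grip and lift.

>>> move_arm(rows="-0.3 -0.1 3 0 0 -1.6 0.6;0 0 3 0 0 0 0.6;0 0 3.1 0 0 0 0.6;0 0 0 0 0 0 0.6;0 0 0 0 0 0 0.6;0 0 0 0 0 0 0;0 0 0 0 0 0 0;0 0 0 0 0 0 0;0 0 0 0 0 0 0;0 0 0 0 0 0 0;0 0 0 0 0 0 0;0 0 -2 0 0 0 0;0 0 -4 0 0 0 0;0 0 -4 0 0 0 0;0 0 -4 0 0 0 0;0 0 0 0 0 0 0;0 0 0 0 0 0 0")

```text
time_s: 21.1
eef_pos: [0.4055, 0.1809, 0.2186]
eef_rot: [0.001, 0.834, 0.552, 0.002]
wrist_force: [0.1, -0.8, -1.0]
opening: 0.219
```

```bash
python3 - <<'E'
from h import *
w=cad2w(CAD,[[.0,.095,.086]])[0];print(w)
plan(*w,4.3)
c=ctrl.camera("side"); show(c,"s10.png",(180,120,400,380),2.3)
E
```

```text
[0.60637702 0.13473259 0.086     ]
t 21.1 pos [0.4055 0.1809 0.2186] q [ 0.15 -0.02  2.01  0.    1.15 -1.02] F [ 0.1 -0.8 -1. ] op 0.219
rotate (tool deg) [ 0.12 -0.23 62.73]  then shift cm [19.68  6.11 13.26]
```

View pics/s10.png

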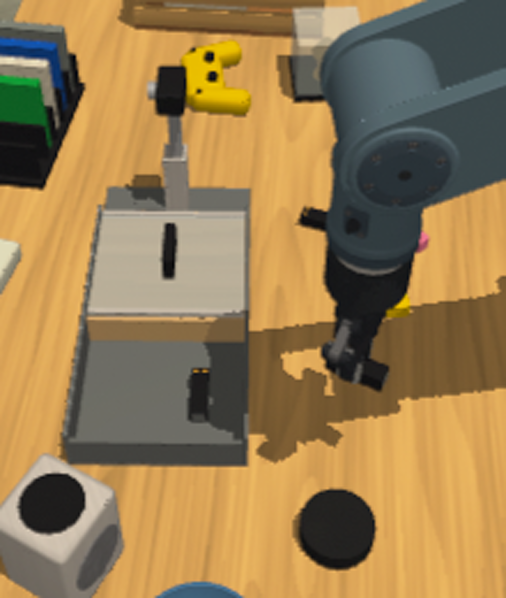

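>>> move_arm(rows="0 0 0 0 0 7.8 0;0 0 0 0 0 7.8 0;0 0 0 0 0 7.8 0;0 0 0 0 0 7.8 0;0 0 0 0 0 7.8 0;0 0 0 0 0 7.8 0;0 0 0 0 0 7.8 0;0 0 0 0 0 8.1 0;4 1.2 0 0 0 0 0;4 1.2 0 0 0 0 0;4 1.2 0 0 0 0 0;4 1.2 0 0 0 0 0;4 1.3 0 0 0 0 0;0 0 0 0 0 0 0;0 0 0 0 0 0 0;0 0 4 0 0 0 0;0 0 4 0 0 0 0;0 0 2 0 0 0 0;0 0 0 0 0 0 0;0 0 0 0 0 0 0")

```text
time_s: 23.15
eef_pos: [0.6078, 0.1355, 0.1169]
eef_rot: [-0.0, 0.999, 0.038, -0.001]
wrist_force: [0.4, -0.5, 0.1]
opening: 0.217
```

```bash
python3 - <<'E'
from h import *
w=cad2w(CAD,[[.005,.095,.085]])[0];print(w)
plan(*w,4.3)
c=ctrl.camera("side"); show(c,"s11.png",(180,120,400,380),2.3)
E
```

```text
[0.61136295 0.13510748 0.085     ]
t 23.15 pos [0.6078 0.1355 0.1169] q [ 0.03  0.5   1.6   0.    1.04 -0.05] F [ 0.4 -0.5  0.1] op 0.217
rotate (tool deg) [-0.01  0.08  0.07]  then shift cm [0.35 0.06 3.19]
```

View pics/s11.png

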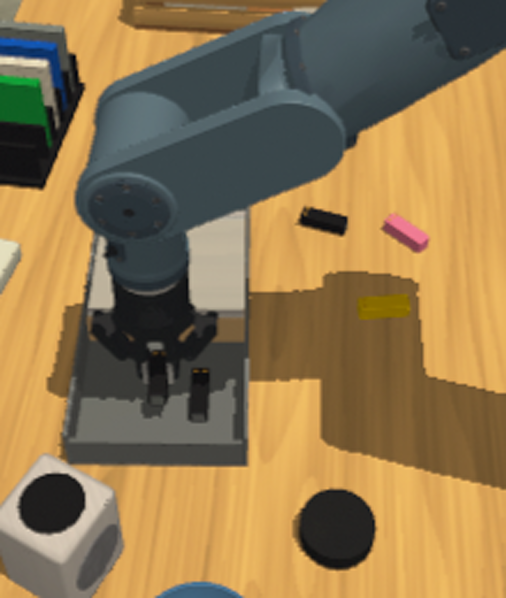

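>>> move_arm(rows="0.3 0 1 0 0 0 0;0 0 1 0 0 0 0;0 0 1.1 0 0 0 0;0 0 0 0 0 0 0;0 0 0 0 0 0 0;0 0 0 0 0 0 0.36;0 0 0 0 0 0 0.36;0 0 0 0 0 0 0.36;0 0 0 0 0 0 0.36;0 0 -3 0 0 0 0.36;0 0 -4 0 0 0 0.36;0 0 -4 0 0 0 0.36;0 0 -3 0 0 0 1;0 0 0 0 0 0 1;0 0 0 0 0 0 1")

```text
time_s: 24.7
eef_pos: [0.6121, 0.1353, 0.2268]
eef_rot: [0.0, 0.999, 0.038, 0.001]
wrist_force: [-0.7, 0.0, -0.3]
opening: 0.857
```

```bash
python3 - <<'E'
from h import *
packs()
c=ctrl.camera("side"); show(c,"s12.png",(180,120,400,380),2.3)
plan(.4395,-.15,.2,75.5)
E
```

```text
side 0.76 0.4388 -0.151 165.3 iou 0.88 px 319 215
side 0.6 0.5674 0.1301 94.3 iou 0.91 px 265 291
side 0.57 0.6145 0.1323 94.7 iou 0.76 px 247 291
top 0.71 0.6631 -0.1843 90.9 iou 0.45 px 347 160
t 24.95 pos [0.611  0.1352 0.2241] q [ 0.03  0.37  1.54  0.    1.24 -0.05] F [ 0.2 -0.4 -1.2] op 1.0
rotate (tool deg) [ -0.12   0.15 -71.18]  then shift cm [-31.91  -9.46   2.41]
```

View pics/s12.png

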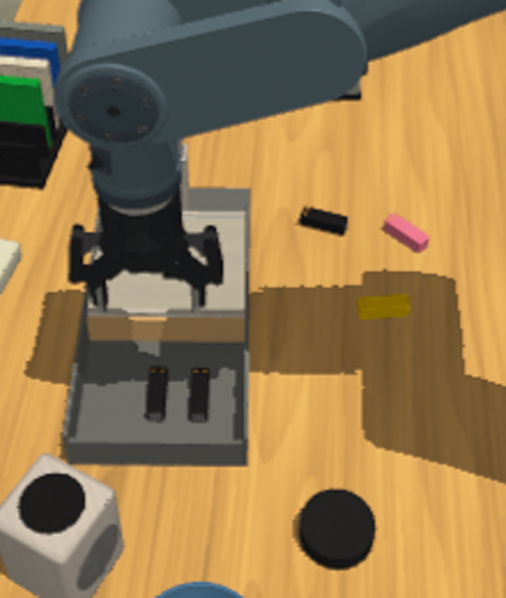

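Two packs are in the tray, at (157,394) and (199,395). The third is the black pack at (323,220). The pink bar beside it at (406,232) is not meant.

>>> move_arm(rows="0 0 0 0 0 -7.9 0.8;0 0 0 0 0 -7.9 0.8;0 0 0 0 0 -7.9 0.8;0 0 0 0 0 -7.9 0.8;0 0 0 0 0 -7.9 0.8;0 0 0 0 0 -7.9 0.8;0 0 0 0 0 -7.9 0.8;0 0 0 0 0 -7.9 0.8;0 0 0 0 0 -8 0.8;-4.56 -1.35 0 0 0 0 0.8;-4.56 -1.35 0 0 0 0 0.8;-4.56 -1.35 0 0 0 0 0.8;-4.56 -1.35 0 0 0 0 0.8;-4.56 -1.35 0 0 0 0 0.8;-4.56 -1.35 0 0 0 0 0.8;-4.56 -1.35 0 0 0 0 0.8;0 0 3 0 0 0 0.8;0 0 2 0 0 0 0.8;0 0 0 0 0 0 0.8;0 0 0 0 0 0 0.8")

```text
time_s: 26.95
eef_pos: [0.4403, -0.15, 0.1756]
eef_rot: [-0.001, 0.791, 0.612, -0.0]
wrist_force: [0.0, -0.0, 0.5]
opening: 0.797
```

```bash
python3 - <<'E'
from h import *
packs()
c=ctrl.camera("side"); show(c,"s13.png",(180,120,400,380),2.3)
plan(.439,-.150,.077,75.5)
E
```

```text
side 0.74 0.5673 0.1301 94.3 iou 0.89 px 266 291
side 0.66 0.6156 0.1315 96.8 iou 0.82 px 247 291
side 0.5 0.4389 -0.1511 167.0 iou 0.88 px 319 215
top 0.7 0.5671 0.1357 93.7 iou 0.9 px 241 191
top 0.6 0.6147 0.1396 92.4 iou 0.9 px 241 175
t 27.2 pos [ 0.4412 -0.1502  0.1769] q [-0.58  0.1   1.98 -0.    1.06 -1.9 ] F [-0.6 -0.5  0.3] op 0.798
rotate (tool deg) [0.1  0.04 0.08]  then shift cm [-0.04 -0.22  9.99]
```

View pics/s13.png

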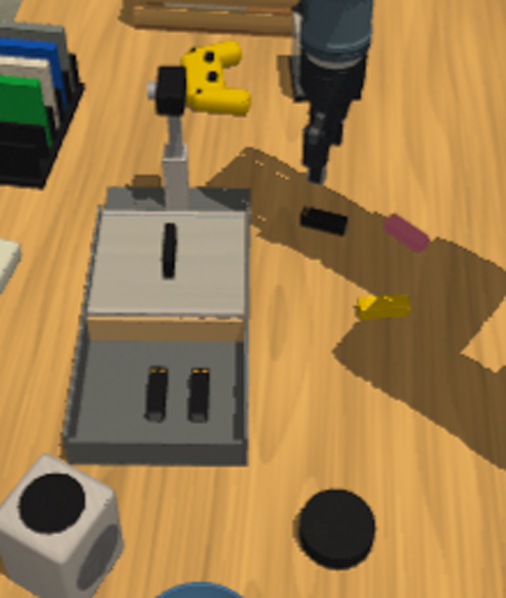

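>>> move_arm(rows="0 -0.2 3.3 0 0 0 0.8;0 0 3.3 0 0 0 0.8;0 0 3.3 0 0 0 0.8;0 0 0 0 0 0 0.8;0 0 0 0 0 0 0.8;0 0 0 0 0 0 0;0 0 0 0 0 0 0;0 0 0 0 0 0 0;0 0 0 0 0 0 0;0 0 0 0 0 0 0;0 0 0 0 0 0 0;0 0 0 0 0 0 0;0 0 -2 0 0 0 0;0 0 -4 0 0 0 0;0 0 -4 0 0 0 0;0 0 -4 0 0 0 0;0 0 0 0 0 0 0;0 0 0 0 0 0 0")

```text
time_s: 29.0
eef_pos: [0.439, -0.1499, 0.2181]
eef_rot: [0.001, 0.791, 0.612, 0.001]
wrist_force: [0.1, 0.4, -1.5]
opening: 0.216
```

```bash
python3 - <<'E'
from h import *
w=cad2w(CAD,[[.052,.095,.085]])[0];print(w)
plan(*w,4.3)
c=ctrl.camera("side"); show(c,"s14.png",(180,120,400,380),2.3)
E
```

```text
[0.65823065 0.13863148 0.085     ]
t 29.0 pos [ 0.439  -0.1499  0.2181] q [-0.59  0.03  1.96  0.    1.15 -1.9 ] F [ 0.1  0.4 -1.5] op 0.216
rotate (tool deg) [ 1.800e-01 -6.000e-02  7.123e+01]  then shift cm [ 24.02 -27.13  13.31]
```

View pics/s14.png

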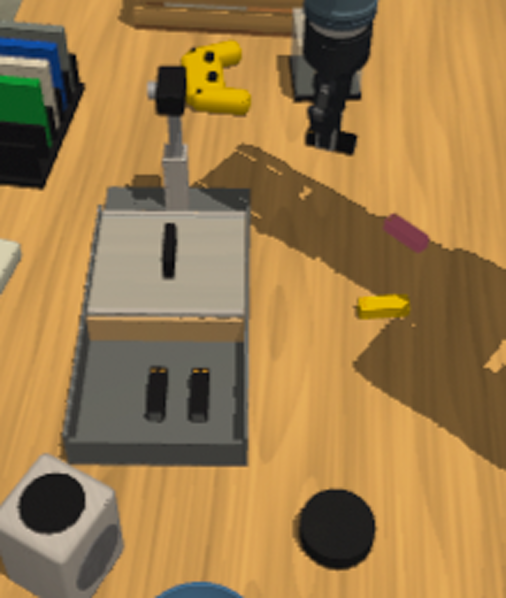

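>>> move_arm(rows="0 0 0 0 0 7.9 0;0 0 0 0 0 7.9 0;0 0 0 0 0 7.9 0;0 0 0 0 0 7.9 0;0 0 0 0 0 7.9 0;0 0 0 0 0 7.9 0;0 0 0 0 0 7.9 0;0 0 0 0 0 7.9 0;0 0 0 0 0 8 0;3 -3.4 0 0 0 0 0;3 -3.4 0 0 0 0 0;3 -3.4 0 0 0 0 0;3 -3.4 0 0 0 0 0;3 -3.4 0 0 0 0 0;3 -3.4 0 0 0 0 0;3 -3.4 0 0 0 0 0;3 -3.4 0 0 0 0 0;0 0 0 0 0 0 0;0 0 4 0 0 0 0;0 0 4 0 0 0 0")

```text
time_s: 31.05
eef_pos: [0.6571, 0.1398, 0.135]
eef_rot: [0.0, 0.999, 0.038, -0.0]
wrist_force: [0.3, -0.4, -1.3]
opening: 0.216
```

>>> move_arm(rows="0 0 2 0 0 0 0;0 0 0 0 0 0 0;0 0 0 0 0 0 0")

```text
time_s: 31.35
eef_pos: [0.6566, 0.1392, 0.1157]
eef_rot: [0.0, 0.999, 0.038, -0.001]
wrist_force: [0.8, 0.9, 1.3]
opening: 0.218
```

```bash
python3 - <<'E'
from h import *
w=cad2w(CAD,[[.052,.095,.085]])[0];print(w)
plan(*w,4.3)
c=ctrl.camera("side"); show(c,"s15.png",(180,120,400,380),2.3)
E
```

```text
[0.65823065 0.13863148 0.085     ]
t 31.35 pos [0.6566 0.1392 0.1157] q [ 0.03  0.59  1.46 -0.    1.09 -0.04] F [0.8 0.9 1.3] op 0.218
rotate (tool deg) [-0.    0.16  0.  ]  then shift cm [0.16 0.07 3.07]
```

View pics/s15.png

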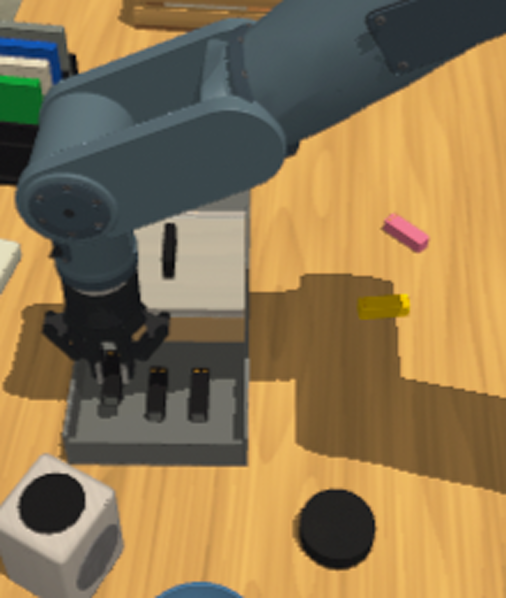

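>>> move_arm(rows="0.1 0 1 0 0 0 0;0 0 1 0 0 0 0;0 0 1 0 0 0 0;0 0 0 0 0 0 0;0 0 0 0 0 0 0")

```text
time_s: 31.9
eef_pos: [0.6581, 0.1397, 0.0864]
eef_rot: [0.0, 0.999, 0.038, -0.0]
wrist_force: [-0.3, -0.0, -0.6]
opening: 0.217
```

>>> move_arm(rows="0 0 0 0 0 0 0.36;0 0 0 0 0 0 0.36;0 0 0 0 0 0 0.36;0 0 0 0 0 0 0.36;0 0 -3 0 0 0 0.36;0 0 -4 0 0 0 0.36;0 0 -4 0 0 0 0.36;0 0 -3 0 0 0 1;0 0 0 0 0 0 1;0 0 0 0 0 0 1;0 0 0 0 0 0 1")

```text
time_s: 33.0
eef_pos: [0.6576, 0.1397, 0.2254]
eef_rot: [-0.0, 0.999, 0.038, -0.001]
wrist_force: [-0.2, 0.2, -0.1]
opening: 0.996
```

```bash
python3 - <<'E'
from h import *
packs()
c=ctrl.camera("side"); show(c,"s16.png",(180,120,400,380),2.3)
ct=ctrl.camera("top"); show(ct,"t16.png",(205,120,375,230),4.5)
w=cad2w(CAD,[[-.001,-.067,.128]])[0]
plan(*w,4.3)
E
```

```text
side 0.69 0.6148 0.131 91.6 iou 0.86 px 247 290
side 0.62 0.5673 0.1296 94.3 iou 0.9 px 266 291
side 0.55 0.6613 0.1379 94.7 iou 0.85 px 229 291
t 33.3 pos [0.6581 0.1397 0.2259] q [ 0.03  0.46  1.41 -0.    1.27 -0.04] F [ 0.1 -0.4  1.2] op 1.001
rotate (tool deg) [-0.    0.09  0.03]  then shift cm [-5.29 16.3   9.79]
```

View pics/s16.png

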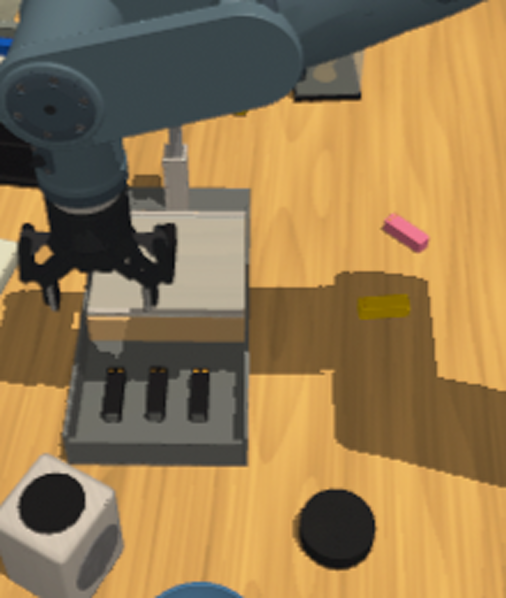

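View pics/t16.png

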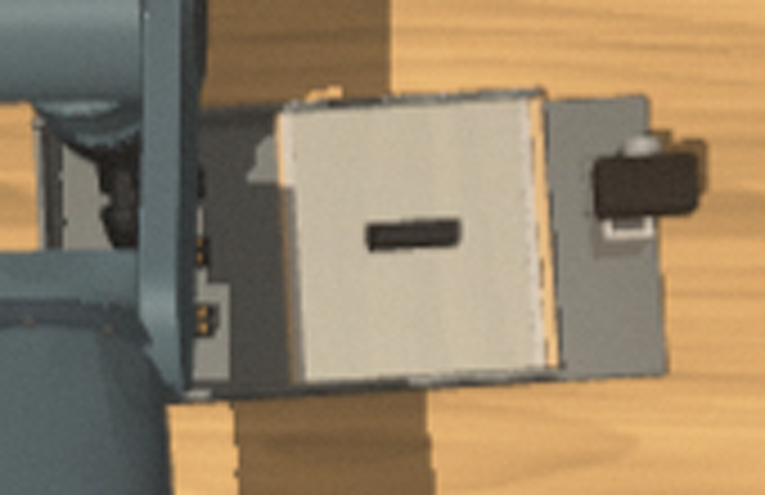

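All three packs lie in the tray, at (114,394), (157,393) and (199,395) in the side crop. In the top crop the open cover sits at its stop, with the fin at (413,234). Now I'll shut the cover.

>>> move_arm(rows="-1.3 4 0 0 0 0 1;-1.3 4 0 0 0 0 1;-1.3 4 0 0 0 0 1;-1.3 4.2 0 0 0 0 1;0 0 3 0 0 0 1;0 0 3 0 0 0 1;0 0 2 0 0 0 1;0 0 1.3 0 0 0 1;0 0 0 0 0 0 1;0 0 0 0 0 0 1;0 0 0 0 0 0 0;0 0 0 0 0 0 0;0 0 0 0 0 0 0;0 0 0 0 0 0 0;0 0 0 0 0 0 0;0 0 0 0 0 0 0;0 0 0 0 0 0 0;0 0 0 0 0 0 0")

```text
time_s: 35.1
eef_pos: [0.6181, -0.0258, 0.1344]
eef_rot: [0.0, 0.999, 0.038, -0.001]
wrist_force: [-5.2, 0.2, 6.5]
opening: 0.151
```

>>> move_arm(rows="0 -0.5 -0.1 0 0 0 0;0 -1.3 0 0 0 0 0;0 -1.3 0 0 0 0 0;0 -1.3 0 0 0 0 0;0 -1.3 0 0 0 0 0;0 -1.3 0 0 0 0 0;0 -1.3 0 0 0 0 0;0 -1.3 0 0 0 0 0;0 -1.3 0 0 0 0 0;0 -1.3 0 0 0 0 0;0 -1.3 0 0 0 0 0;0 -1.3 0 0 0 0 0;0 -1 0 0 0 0 0;0 -0.2 0 0 0 0 0;0 0 0 0 0 0 0;0 0 0 0 0 0 0")

```text
time_s: 36.7
eef_pos: [0.6061, 0.1344, 0.1345]
eef_rot: [-0.001, 0.999, 0.038, -0.001]
wrist_force: [-5.7, 1.3, -3.5]
opening: 0.15
```

>>> move_arm(rows="0 -0.3 0 0 0 0 0;0 -0.3 0 0 0 0 0;0 0 0 0 0 0 0")

```text
time_s: 37.0
eef_pos: [0.6057, 0.1388, 0.1344]
eef_rot: [0.001, 0.999, 0.038, -0.001]
wrist_force: [-5.2, -4.3, -3.4]
opening: 0.154
```

>>> move_arm(rows="0 -0.1 0 0 0 0 0;0 0 0 0 0 0 0;0 0 0 0 0 0 0")

```text
time_s: 37.3
eef_pos: [0.6057, 0.1389, 0.1344]
eef_rot: [0.001, 0.999, 0.037, -0.001]
wrist_force: [-5.3, -8.6, -3.3]
opening: 0.151
```

>>> move_arm(rows="0 0 0 0 0 0 1;0 0 0 0 0 0 1;0 0 0 0 0 0 1;0 0 0 0 0 0 1;0 0 0 0 0 0 1;0 0 -3 0 0 0 1;0 0 -4.5 0 0 0 1;0 0 -4.5 0 0 0 1;0 0 -4.5 0 0 0 1;0 0 -4.5 0 0 0 1;0 0 -2 0 0 0 1;0 0 0 0 0 0 1;0 0 0 0 0 0 1")

```text
time_s: 38.6
eef_pos: [0.606, 0.1409, 0.3645]
eef_rot: [-0.0, 0.999, 0.038, 0.0]
wrist_force: [-0.5, -0.9, -0.5]
opening: 1.0
```

```bash
python3 - <<'E'
from h import *
c=ctrl.camera("side"); show(c,"s17.png",(180,120,400,380),2.3)
ct=ctrl.camera("top"); show(ct,"t17.png",(205,120,375,230),4.5)
packs()
g=cad2w(CAD,[[0,-.203,.201]])[0]; print(g)
o=ctrl.get_obs(); print(o["eef_pos"],o["q"].round(2))
E
```

```text
[ 0.62872068 -0.16242858  0.201     ]
[0.60580872 0.14070878 0.36324326] [ 0.04  0.24  1.41  0.    1.49 -0.04]
```

View pics/s17.png

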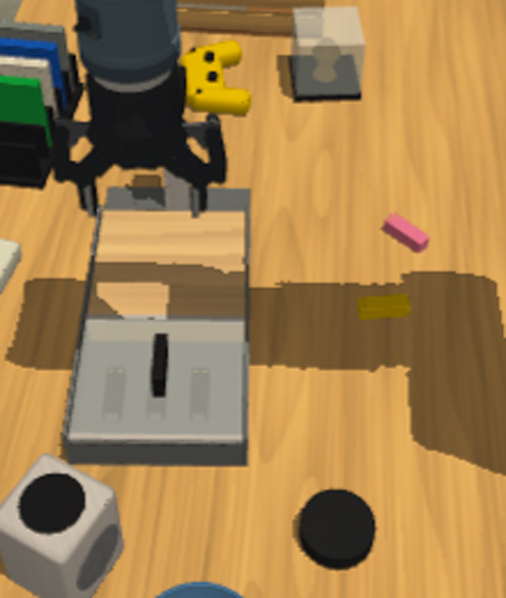

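View pics/t17.png

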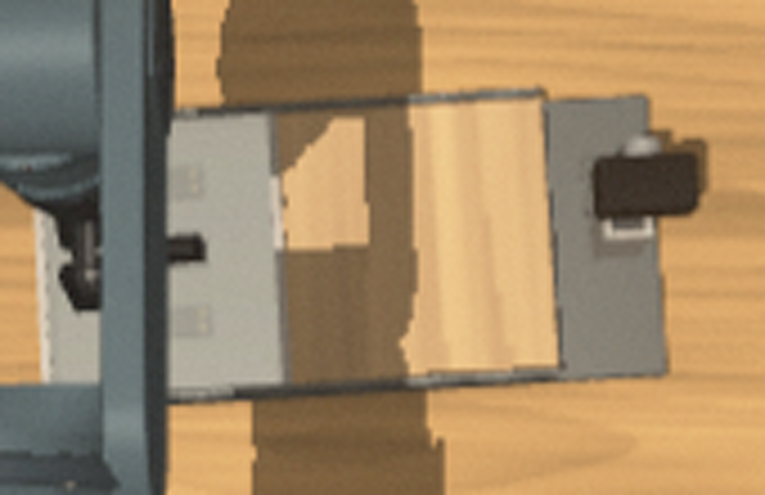

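The cover is fully shut, with the deck edge at (278,320) in the top crop and the three packs visible through it. Now the handle.

```bash
python3 - <<'E'
from h import *
w=cad2w(CAD,[[.001,-.203,.258]])[0]; print(w)
plan(*w,4.3)
E
```

```text
[ 0.62971787 -0.1623536   0.258     ]
t 38.9 pos [0.6058 0.1407 0.3632] q [ 0.04  0.24  1.41  0.    1.49 -0.04] F [-0.7  0.9  1. ] op 0.997
rotate (tool deg) [-0.01  0.15  0.02]  then shift cm [ 0.11 30.4  10.52]
```

>>> move_arm(rows="0 4 0 0 0 0 1;0 4 0 0 0 0 1;0 4 0 0 0 0 1;0 4 0 0 0 0 1;0 4 0 0 0 0 1;0 4 0 0 0 0 1;0 4 0 0 0 0 1;0.1 2.4 0 0 0 0 1;0 0 0 0 0 0 1;0 0 0 0 0 0 1;0 0 2 0 0 0 1;0 0 0 0 0 0 1")

```text
time_s: 40.1
eef_pos: [0.6291, -0.1603, 0.342]
eef_rot: [-0.001, 0.999, 0.039, -0.002]
wrist_force: [-0.3, 1.3, -0.7]
opening: 1.0
```

```bash
python3 - <<'E'
from h import *
w=cad2w(CAD,[[.001,-.203,.258]])[0]
plan(*w,4.3)
c=ctrl.camera("side"); show(c,"s18.png",(200,100,330,230),4.5)
c=ctrl.camera("top"); show(c,"t18.png",(280,110,420,230),4.5)
E
```

```text
t 40.1 pos [ 0.6291 -0.1603  0.342 ] q [-0.43  0.32  1.36  0.    1.47 -0.51] F [-0.3  1.3 -0.7] op 1.0
rotate (tool deg) [-0.16  0.25  0.12]  then shift cm [0.04 0.21 8.4 ]
```

View pics/s18.png

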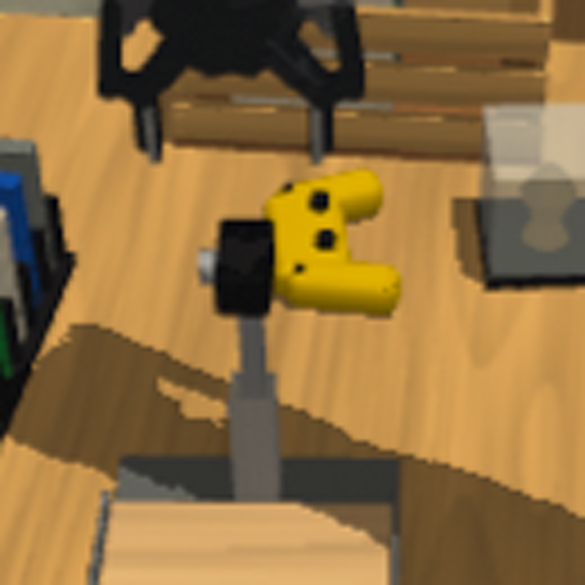

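View pics/t18.png

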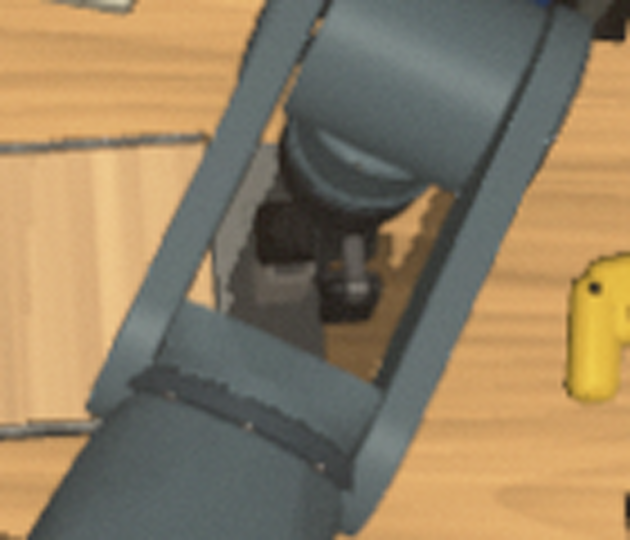

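Seen from the side, the jaws at (150,150) and (318,150) are centred over the block and button (198–272, 265). I'll descend and squeeze.

>>> move_arm(rows="0 0.2 3 0 0 0 1;0 0 3 0 0 0 1;0 0 2.4 0 0 0 1;0 0 0 0 0 0 1;0 0 0 0 0 0 1;0 0 0 0 0 0 1")

```text
time_s: 40.8
eef_pos: [0.6314, -0.1644, 0.2635]
eef_rot: [0.001, 0.999, 0.038, 0.002]
wrist_force: [0.1, 0.1, 0.7]
opening: 1.0
```

```bash
python3 - <<'E'
from h import *
w=cad2w(CAD,[[.001,-.203,.258]])[0]
plan(*w,4.3)
c=ctrl.camera("side"); show(c,"s19.png",(200,100,330,230),4.5)
E
```

```text
t 40.8 pos [ 0.6314 -0.1644  0.2635] q [-0.44  0.38  1.44  0.    1.32 -0.51] F [0.1 0.1 0.7] op 1.0
rotate (tool deg) [ 0.11 -0.19  0.05]  then shift cm [-0.15 -0.22  0.55]
```

View pics/s19.png

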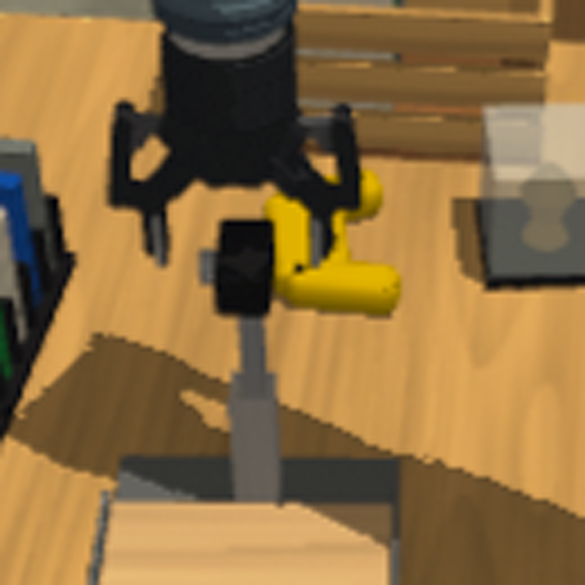

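>>> move_arm(rows="0 0 0.2 0 0 0 1;0 0 0 0 0 0 1;0 0 0 0 0 0 1;0 0 0 0 0 0 0.7;0 0 0 0 0 0 0.7")

```text
time_s: 41.35
eef_pos: [0.6302, -0.1643, 0.2589]
eef_rot: [0.0, 0.999, 0.038, -0.0]
wrist_force: [-0.2, -0.7, -0.2]
opening: 0.706
```

>>> move_arm(rows="0 0 0 0 0 0 0;0 0 0 0 0 0 0;0 0 0 0 0 0 0;0 0 0 0 0 0 0;0 0 0 0 0 0 0;0 0 0 0 0 0 0")

```text
time_s: 41.95
eef_pos: [0.6294, -0.1644, 0.2588]
eef_rot: [-0.0, 0.999, 0.038, -0.001]
wrist_force: [-5.9, 0.5, 2.7]
opening: 0.408
```

```bash
python3 - <<'E'
from h import *
w=cad2w(CAD,[[.001,-.203,.258]])[0]
plan(*w,4.3)
c=ctrl.camera("side"); show(c,"s20.png",(200,100,330,230),4.5)
E
```

```text
t 41.95 pos [ 0.6294 -0.1644  0.2588] q [-0.44  0.39  1.44 -0.    1.31 -0.51] F [-5.9  0.5  2.7] op 0.408
rotate (tool deg) [-0.03  0.13 -0.  ]  then shift cm [ 0.05 -0.2   0.08]
```

View pics/s20.png

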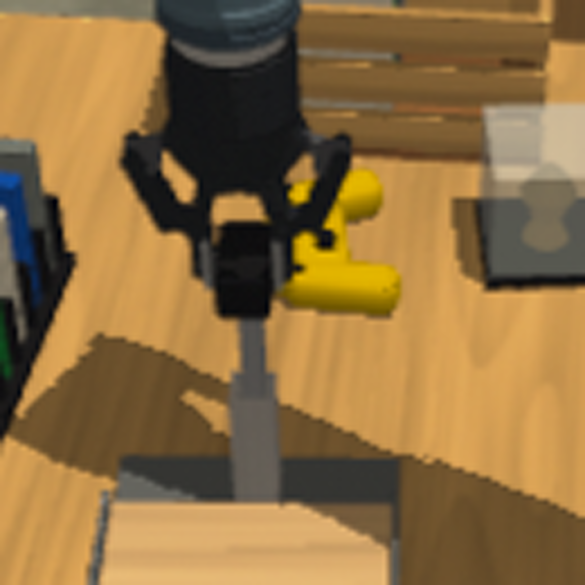

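>>> move_arm(rows="0 0 0.4 0 0 0 0;0 0 0.5 0 0 0 0;0 0 0.5 0 0 0 0;0 0 0.5 0 0 0 0;0 0 0.5 0 0 0 0;0 0 0.3 0 0 0 0;0 0 0 0 0 0 0;0 0 0 0 0 0 0;0 0 0 0 0 0 0")

```text
time_s: 42.9
eef_pos: [0.6294, -0.1644, 0.231]
eef_rot: [-0.0, 0.999, 0.038, -0.001]
wrist_force: [-4.3, -0.6, -2.4]
opening: 0.401
```

>>> move_arm(rows="0 0 0.2 0 0 0 0;0 0 0 0 0 0 0;0 0 0 0 0 0 0")

```text
time_s: 43.2
eef_pos: [0.6294, -0.1644, 0.2295]
eef_rot: [-0.0, 0.999, 0.038, -0.001]
wrist_force: [-6.2, -0.7, 0.7]
opening: 0.405
```

```bash
python3 - <<'E'
from h import *
c=ctrl.camera("side"); show(c,"s21.png",(200,100,330,230),4.5)
cc=CAD
# expected appearance of grip bottom face for lowered 0.. ; project block bottom edge (+y face) for several h
for h in(0,.028,.030,.032,.034):
    print(h,[(proj(c,cad2w(CAD,[[x,-.173,.185-h]]))[0]-[200,100]+.5)*4.5 for x in(-.017,.017)])
E
```

```text
0 [array([272.53548084, 320.9432709 ]), array([215.68990562, 320.36712966])]
0.028 [array([274.18758447, 356.33163406]), array([218.26899804, 355.76233833])]
0.03 [array([274.30352534, 358.81524536]), array([218.44999353, 358.24643275])]
0.032 [array([274.41919584, 361.29308256]), array([218.63056702, 360.72475229])]
0.034 [array([274.5345969 , 363.76516582]), array([218.81071997, 363.19731712])]
```

View pics/s21.png

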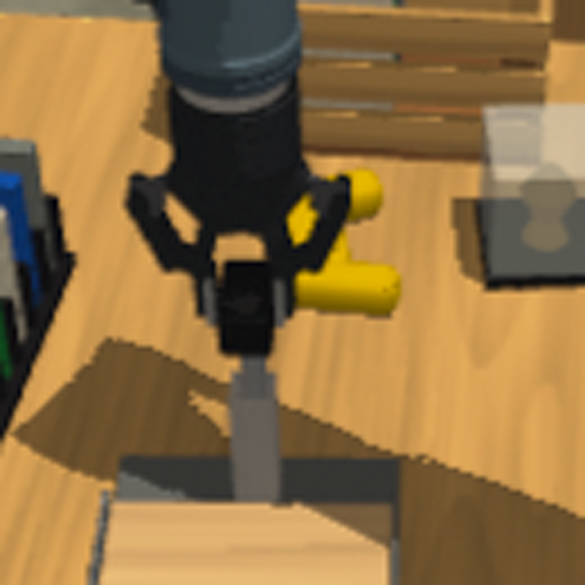

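>>> move_arm(rows="0 0 0.15 0 0 0 0;0 0 0 0 0 0 0;0 0 0 0 0 0 0;0 0 0 0 0 0 0.7;0 0 0 0 0 0 0.7;0 0 0 0 0 0 0.9;0 0 0 0 0 0 0.9;0 0 -3 0 0 0 1;0 0 -4 0 0 0 1;0 0 -2 0 0 0 1;0 0 0 0 0 0 1;0 0 0 0 0 0 1")

```text
time_s: 44.45
eef_pos: [0.6302, -0.1643, 0.3184]
eef_rot: [0.0, 0.999, 0.038, 0.0]
wrist_force: [-0.1, 0.5, -1.6]
opening: 1.0
```

```bash
python3 - <<'E'
from h import *
o=ctrl.get_obs(); print(o["eef_pos"],o["wrist_force"])
c=ctrl.camera("side"); show(c,"s22.png",(220,120,300,200),7.5)
E
```

```text
[ 0.63019425 -0.16425297  0.31841714] [-0.12624559  0.54394848 -1.5763815 ]
```

View pics/s22.png

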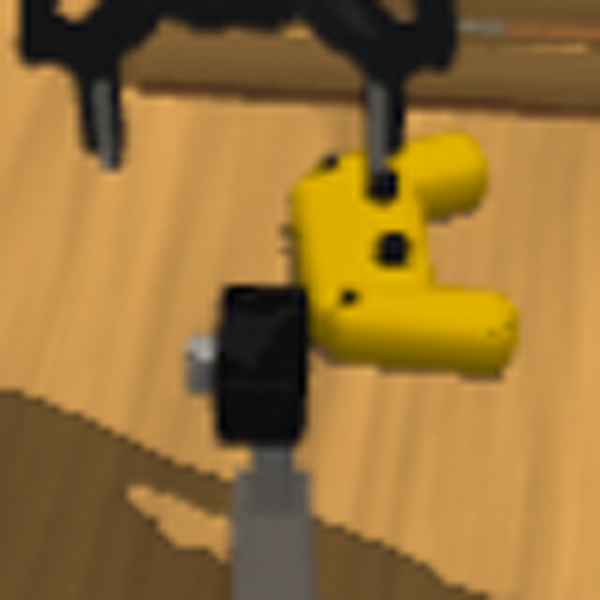

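The button is out again, about 11–12 mm proud at (203,360), the same as at the start. The block has dropped by about 31 mm. I'll move clear and run a last check.

>>> move_arm(rows="0 0 -3 0 0 0 1;0 0 -3 0 0 0 1;-4 0 0 0 0 0 1;-4 0 0 0 0 0 1;-4 0 0 0 0 0 1;-4 0 0 0 0 0 1;-4 0 0 0 0 0 1;-4 0 0 0 0 0 1;0 0 0 0 0 0 1;0 0 0 0 0 0 1")

```text
time_s: 45.5
eef_pos: [0.3903, -0.1824, 0.3774]
eef_rot: [-0.0, 0.999, 0.037, -0.0]
wrist_force: [1.0, -0.6, 0.8]
opening: 0.998
```

```bash
python3 - <<'E'
from h import *
o=ctrl.get_obs(); print(o["eef_pos"],o["wrist_force"],o["time_s"])
c=ctrl.camera("side"); show(c,"s23.png",(160,110,400,410),2)
c2=ctrl.camera("top"); show(c2,"t23.png",(205,120,375,230),4.5)
for n in("side","top"):
  for q in("latch_face","handle_grip","cover_fin"):
    print(n,q,[([round(x) for x in d["bbox"]],round(d["confidence"],2)) for d in ctrl.look_for(n,q)[:2]])
E
```

```text
[ 0.39032772 -0.18235508  0.3773877 ] [ 0.98700429 -0.56133057  0.7805026 ] 45.5
side latch_face []
side handle_grip [([242, 158, 262, 188], 0.82)]
side cover_fin [([210, 257, 284, 311], 0.71)]
top latch_face [([409, 161, 453, 200], 0.64), ([333, 150, 362, 171], 0.33)]
top handle_grip [([335, 154, 358, 171], 0.75)]
top cover_fin []
```

View pics/s23.png

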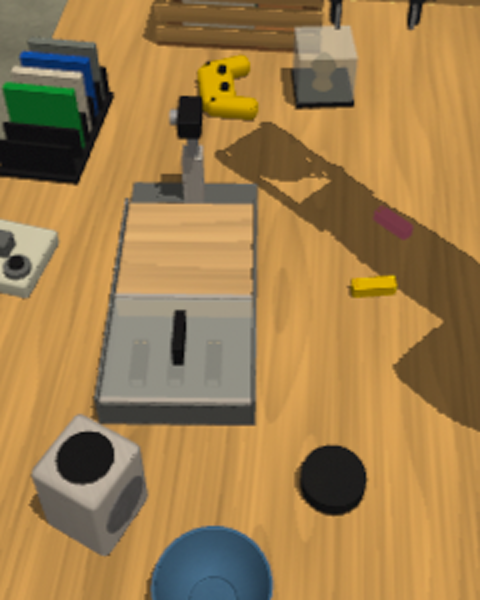

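View pics/t23.png

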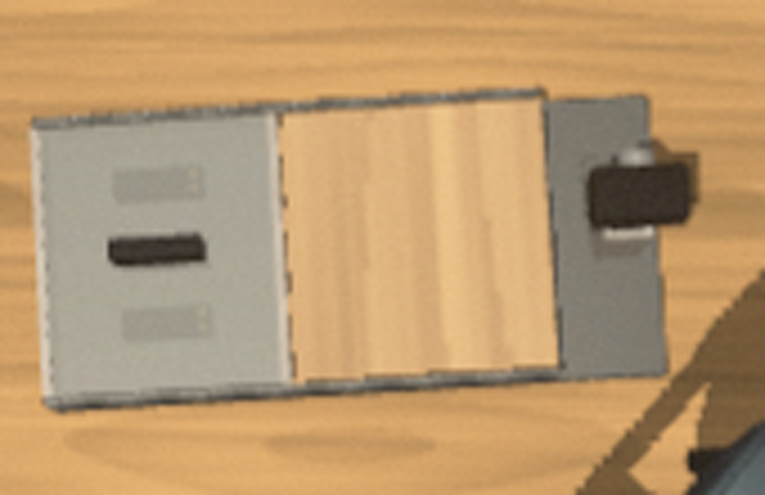

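The cover is flush with the end wall, and the packs show through it, with the middle one under the fin. The button is out, the other things have not moved, and the arm is clear. I'll hand in.

```bash
python3 -c "
from bench import ctrl
print(ctrl.hand_in())"
```

```text
the job is handed in; nothing more can be done
None
```

I did the whole job in the required order and handed it in at about 45.5 s of the 210 s allowed; `hand_in()` gives no verdict.

- **Cover open:** I slid it about 140 mm to its stop, with about 15 N of push at the end. The final top-view check agreed that it was fully open.
- **Packs:** The scene held three black packs, and all three are in the tray. One of them was knocked aside during the run, so I measured its position again before picking it up. The yellow and pink look-alikes were not touched.
- **Cover shut:** It travelled back 165 mm to its stop. It looks flush with the end wall in both cameras. The packs show through it, except the middle one, which the fin hides from above.
- **Handle:** I squeezed the button and lowered the handle about 30.5 mm, then let go. The block dropped about 31 mm, and the button stands out about as far as it did at the start, so it is latched in the middle hole.

At hand-in the robot was touching nothing, and the other things on the shelf looked unmoved. The networks sometimes missed things: the last side-view search for the latch button and the last top-view search for the cover fin found nothing. I judged those two from the enlarged pictures instead.

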